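Put a jar into the door rack of a display cupboard with a roller catch

TASK

Put the short amber jar away in the counter-top display cupboard: pull the cupboard's door open through its roller catch, stand the jar upright in the rack on the inside of the door, setting it down gently, then push the door shut until the catch snaps and holds it by itself. Do not slam the door or lean on it once it is home, and leave the bottle, the carton and the bell where they stand.

Things in the scene. Friction and masses are not known exactly. Their poses are not given: they have to be found in the camera images.
- cabinet: Counter-top display cupboard screwed to the counter, dark wood with clear front and top: 180 deep (x) x 220 wide (y) x 250 mm high. Origin: centre of its underside, z up. Its own -x side faces the robot and carries the door, hung on the +y edge: hinge axis 104 mm to -x and 108 mm to +y of the origin. Jar and bystanders stand clear of the door's swing.
- door (a joint): Angle of the upright cupboard door about its hinge (rad): about 0 shut and held by the catch, growing as it opens towards the robot, stop at 1.75. The door reaches 214 mm from the hinge, is 15 mm thick, from 10 to 232 mm above the counter, about 0.9 kg with its rack. Clear of the catch it stays where it is left (friction 0.06 N m). Not caught, it is pushed ajar to 0.035 or more.
- carriage: The catch inside the cupboard at the door's free edge, 190 mm up: a steel spear on the door, 192 mm from the hinge, passes between two sprung rollers on this carriage. Pulling open takes about 5 to 10 N at the handle over 4 mm. The carriage floats fore and aft as far as a screw-set stop inside, which differs from cupboard to cupboard. Origin between the rollers; axes as the cupboard.
- seal: Sprung strip, 130 mm high, at the door's free edge; it pushes the door out over its last 9 mm (2.5 N where it rests). To engage, the spear must be pushed 1.5 to 8 mm (unknown) deeper than where the shut door rests: the force at the handle peaks at 8 to 13 N, falls to 5 N within 4 mm when through; 2.5 mm deeper is a firm stop. Let go, the door comes back out onto the catch.
- door_handle (a point): On the axis of the upright round bar (10 mm thick, 140 to 212 mm above the counter, arms to the door at 132 and 220) of the door's white bow handle, easily pinched from above: 200 mm up, 185 mm from the hinge axis, 55 mm from the door's inner and 40 from its outer face. Axes turn with the door, parallel to the cupboard's at 0: x from handle to door (pushing direction), y towards the hinge, z up.
- door_hinge (a point): Point on the hinge axis, in the plane of the door's inner face, 200 mm above the counter. Axes turn with the door, as for door_handle; opening turns them clockwise seen from above.
- rack_floor (a point): Centre of the floor of the jar rack on the door's inner face: 160 mm above the counter, 30 mm from that face, 95 mm from the hinge axis. Axes turn with the door (x away from its inner face, y towards the hinge). The rack is a wooden trough, 60 mm (x) by 130 mm (y) inside, open above, lips 26 mm high and 6 mm thick on the far side and both ends. Inside the cupboard while the door is shut.
- spear_tip: Rubber-capped point of the steel spear on the door's inner face. Once through the rollers, 2.5 mm farther on, it meets the stop at the back of the catch; a door slammed, or leaned on with more than 15 N there (about 20 N at the handle, seal included), is mishandled. Origin: middle of the spear's bulb, 22 mm from the door's inner face, 192 mm from the hinge axis, 190 mm up.
- jar: The short amber jar to put away: a plain cylinder 48 mm in diameter and 66 mm high with a black lid (top 18 mm) of the same diameter, about 0.16 kg. Origin: centre of its underside, z up. Stands on the counter to the right of the cupboard, nearer the robot.
- bottle: Bystander: tall amber bottle, 42 mm in diameter, 125 mm high, on the counter to the right. Origin: centre of its underside.
- carton: Bystander: cardboard carton, 60 x 60 x 85 mm, on the counter far to the right. Origin: centre of its underside.
- bell: Bystander: round steel counter bell, 80 mm in diameter, 49 mm high, on the counter to the left. Origin: centre of its underside.
Not all that is in view belongs to the job. Leave any green or red look-alike of the jar alone.

How it is judged:
On the way, in this order (a step that is already met when the one before it is completed fails the run):
1. the door has been pulled open through the catch, to more than 0.5 rad (value of joint door above 0.5 rad), for 0.1 s.
2. the jar stands upright on the rack's floor, let go, with the door still open (x of jar in the frame of rack_floor between -0.02 and 0.02 m and y of jar in the frame of rack_floor between -0.05 and 0.05 m and z of jar in the frame of rack_floor between -0.005 and 0.006 m and angle between jar's own z axis and vertical below 0.12 rad and contact force between the fingers and jar below 0.1 N and linear speed of jar below 0.05 m/s and value of joint door above 0.3 rad), for 0.2 s.
At the end, for the whole second after the job is handed in: The door is shut and held by the catch alone (door angle between -0.015 and 0.02 rad, at rest), with the jar standing upright (within 0.12 rad) and at rest on the floor of the door's rack (origin within 20 mm across and 50 mm along of the floor's centre, within 6 mm of floor height) (value of joint door between -0.015 and 0.02 rad and velocity of joint door between -0.05 and 0.05 rad/s and x of jar in the frame of rack_floor between -0.02 and 0.02 m and y of jar in the frame of rack_floor between -0.05 and 0.05 m and z of jar in the frame of rack_floor between -0.005 and 0.006 m and angle between jar's own z axis and vertical below 0.12 rad and linear speed of jar below 0.03 m/s); the robot touches nothing.
It fails at once if the door was slammed or leaned on: the point of its spear pressed on the stop in the catch with more than 15 N (contact force between spear_tip and cabinet above 15 N).
It fails at once if the jar was dropped or flung: it moved faster than 0.45 m/s while not held (linear speed of jar above 0.45 m/s and contact force between the fingers and jar below 0.01 N).
It fails at once if the bottle, the carton or the bell was pushed more than 30 mm or tipped over (distance of any of bottle, carton, bell from where it was at the start of the episode above 0.03 m or angle between any of bottle, carton, bell's own z axis and vertical above 0.4 rad).
It also fails if it takes over 72 s, if anything falls off the work surface, if the arm or the gripper's body presses on something with over 40 N, if the wrist force passes 120 N, or if a joint passes its speed limit or range.

ROBOT

A 7-joint arm with a two-finger parallel gripper is mounted at the origin on the work surface. World frame = base frame: x ahead of the robot, y to its left, z up, the work surface at z = 0. Lengths are in m, angles in rad, forces in N, time in s.
With the tool pointing down it reaches from about 0.425 to 0.875 m from the base axis. Payload 4.7 kg.
Tool frame: the origin (TCP) lies at the very end of the fingers, on their centre line; the grasp point (between the pads) lies behind it (ctrl.tcp_to_grasp is the y of the grasp point in the tool frame, in m); y points along the fingers, x is the direction in which the jaws open and shut, and the axes are right-handed (so a half turn about y gives the same grasp; the last joint's range is limited). The gripper opens to 87 mm and grips with 3 to 60 N. Pads are 19 mm wide; open, the fingers measure 117 mm over their backs; the gripper's body (75 mm by 190 mm) begins 51 mm behind the grasp point.
Start: joints at [1.268, 0.321, -0.07, 1.45, 0.023, 1.371, -0.057], TCP at [0.202, -0.618, 0.223] pointing down, gripper open.
Joint ranges: [-2.86, 2.86], [-0.3, 2.09], [-1.38, 1.24], [0.06, 2.45], [-1.56, 4.7], [0.09, 2.05], [-2.69, 2.69]. Speed limits (rad/s): [2.57, 2.57, 3.14, 3.14, 3.14, 3.14, 3.14].

INTERFACE

Orientations are given as a rotation vector (axis times angle).
In Python, from bench import ctrl, get_image, workorder gives the robot as it stands.
- The arm moves only by the tool drive_tool, never from a script. Its argument "increments" is text: rows parted by semicolons, each of 5 numbers parted by spaces: the shift along the tool's x, y, z in mm, then the turn about the tool's y in degrees, then the closure in counts, from 0 (fully open) to 255 (shut). In form: tx ty tz yaw fingers; .... A call has 1 to 20 rows; each row shifts and turns the commanded pose from where the row before left it, along the tool's axes as they then stand; what a row does not reach is not made up. A row lasts 1/8 s, in which the tool goes at most 62.5 mm and 10.7 degrees, less where a joint would pass 70% of its speed; a pose out of reach is approached as far as the arm can. A call is refused whole if a number of a shift passes 62.5 or a number of a turn 10.7, either way. A call with a gripper value outside its range is refused whole. The fingers move at their own pace and stop on an object; "squeeze" is the grip in N (left out, the last holds). Time passes only in rows, so rows that do not move let the fingers close. It gives the time, the measured TCP pose, the force and the opening at its end, in the units of the state.
- ctrl.get_state(): the state, without advancing time (a new reading comes with each control period).
- get_image(name): name is "scene" or "top"; returns a dict with "img" (400x640x3 uint8, red, green, blue), "mtx" (3x3 intrinsics, pixels), "camera_from_world" (4x4, takes a point from world to camera coordinates). Camera axes: x right, y up, looking along -z (the intrinsics and any distortion apply to the point x, -y, -z); pixel columns grow to the right and rows downward; lengths in m; the calibration is good to about 2 mm. A picture is of the moment at which its call begins. There is no depth.
- workorder.close_job(): hands the job in, once; it reports no verdict.
The state is a dict: "time": time; "joint_positions": joint angles; "qd": joint speeds; "joint_torque": joint torques, N m; "position": TCP position; "tool_rot": TCP orientation; "ft_force": force on the tool from outside, world axes, zero at the start; "torque": the same for the moment, N m; "grip_width": opening from 0.0 (shut) to 1.0 (fully open).
Only numpy, scipy, OpenCV 4.12 (cv2) and the standard library are available. Lean on these libraries where they do the work, as an engineer would, in place of code of your own. Each camera call takes 0.05 s, during which the arm holds its last target.

## Working session

There is one attempt and no reset: what is moved stays moved. The work goes in short steps, Python scripts to look and compute and a tool call to move; the robot and the scene stay as the last step left them, time stands still between calls to the robot, and variables do not carry over. Pictures are saved under pics/ and viewed, and the job is handed in when it is done.

Besides the shell and the picture viewer there is one more tool, called after "Request:" by a JSON object that holds its "api" and its "payload". drive_tool: Moves the arm, as the interface text tells. Its arguments: {"type":"object","properties":{"increments":{"type":"string"},"squeeze":{"type":"number"}},"required":["increments"]}

```bash
mkdir -p pics; ls; python3 - <<'E'
from bench import ctrl,get_image,workorder
import cv2
print(ctrl.get_state()); print(ctrl.tcp_to_grasp)
for n in("scene","top"):
    d=get_image(n); cv2.imwrite(f"pics/{n}0.png",cv2.cvtColor(d["img"],cv2.COLOR_RGB2BGR)); print(d["mtx"],d["camera_from_world"], d.keys())
E
```

```text
pics
{'time': 0.0, 'joint_positions': array([ 1.2681046 ,  0.32182172, -0.07010827,  1.45167342,  0.02259529,
        1.37080342, -0.0569127 ]), 'qd': array([ 0.00319705, -0.00145587,  0.00063686,  0.00017829,  0.0003512 ,
       -0.00215016,  0.00058524]), 'joint_torque': array([-3.18108723e-04, -4.91297114e+01, -4.03797431e-01, -3.12529957e+01,
       -6.36247918e-02,  4.38232231e-02,  1.84927485e-04]), 'position': array([ 0.20228206, -0.61713721,  0.22146333]), 'tool_rot': array([-1.34150594,  0.97388733, -0.97123024]), 'ft_force': array([ 0.35363923, -0.62441064,  0.59444161]), 'torque': array([-0.05298049, -0.04684838, -0.00274906]), 'grip_width': 0.9994849073191084}
-0.0187
[[514.09660677   0.         326.63244344]
 [  0.         514.09660677 201.0097382 ]
 [  0.           0.           1.        ]] [[-0.10490116  0.99443067  0.01016824  0.0784886 ]
 [-0.66558537 -0.07780141  0.74225539  0.33242716]
 [ 0.73891262  0.07109562  0.67003996 -1.98320364]
 [ 0.          0.          0.          1.        ]] dict_keys(['img', 'mtx', 'camera_from_world'])
[[409.3241874    0.         319.41523106]
 [  0.         409.3241874  197.01333269]
 [  0.           0.           1.        ]] [[ 0.02555291 -0.9995824   0.01349363 -0.04077205]
 [ 0.99051235  0.02713963  0.13471721 -0.65738677]
 [-0.13502716  0.00992319  0.99079221 -1.5006131 ]
 [ 0.          0.          0.          1.        ]] dict_keys(['img', 'mtx', 'camera_from_world'])
```

View pics/scene0.png

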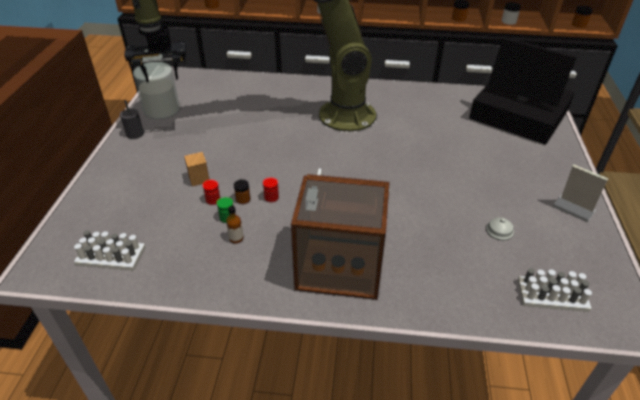

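View pics/top0.png

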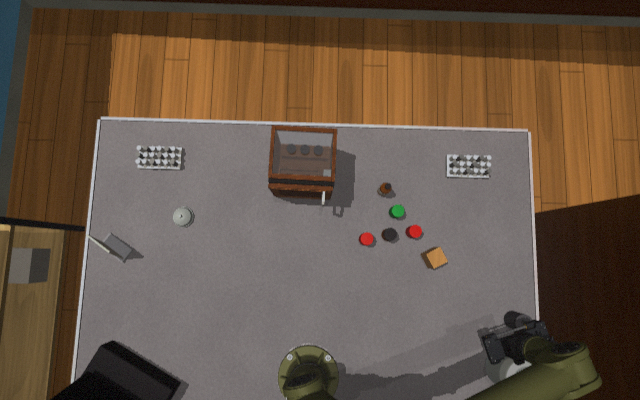

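```bash
python3 - <<'E'
import cv2
s=cv2.imread("pics/scene0.png");t=cv2.imread("pics/top0.png")
cv2.imwrite("pics/t1.png",cv2.resize(t[110:290,250:460],None,fx=3.8,fy=3.3*3.8/3.8,interpolation=cv2.INTER_CUBIC)[:600])
cv2.imwrite("pics/t1.png",cv2.resize(t[120:270,260:460],None,fx=4,fy=4,interpolation=cv2.INTER_CUBIC))
cv2.imwrite("pics/s1.png",cv2.resize(s[150:300,200:400],None,fx=4,fy=4,interpolation=cv2.INTER_CUBIC))
E
```

```text
(no output)
```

View pics/t1.png

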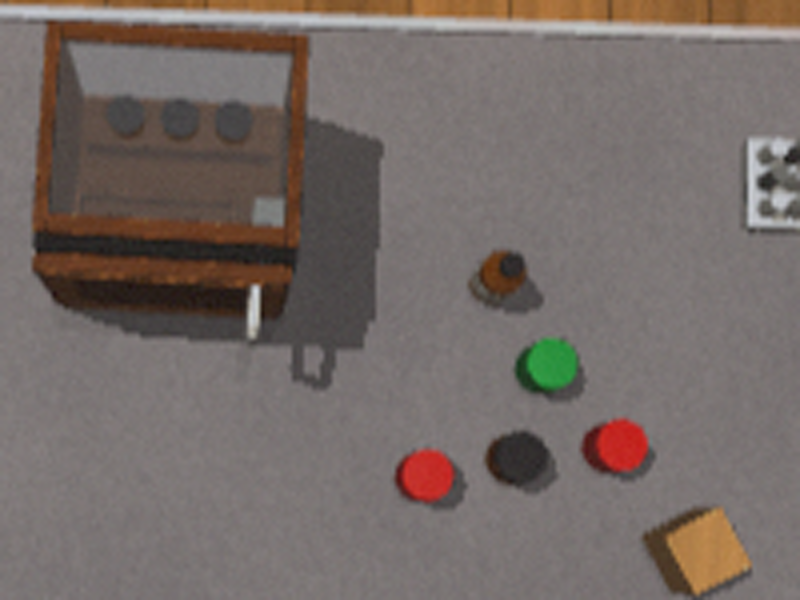

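View pics/s1.png

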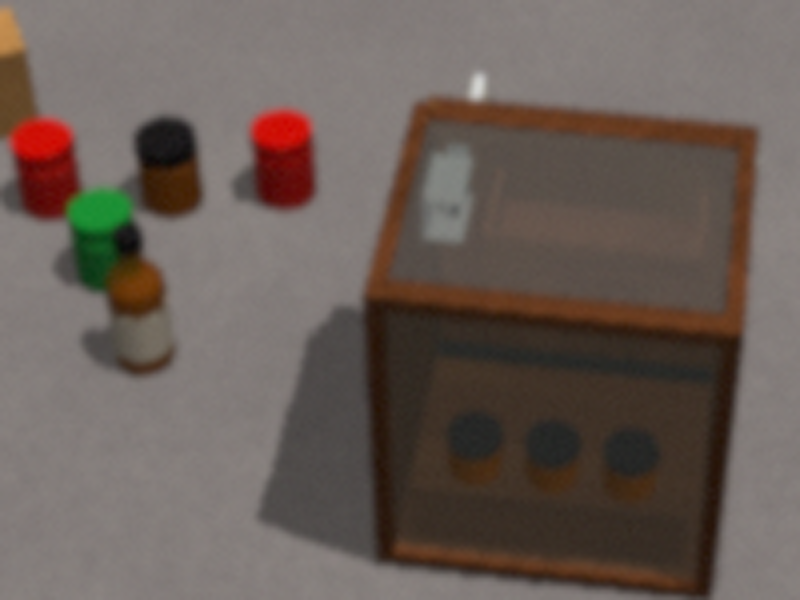

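```bash
cat > h.py <<'E'
import numpy as np, cv2
from bench import ctrl,get_image,workorder
from scipy.optimize import least_squares
from scipy.spatial.transform import Rotation as R
CAM={}
def cam(n):
    if n not in CAM: CAM[n]=get_image(n)
    return CAM[n]
def proj(n,P):
    d=cam(n);P=np.atleast_2d(P);M=d["camera_from_world"]
    c=P@M[:3,:3].T+M[:3,3]; c=c*[1,-1,-1]
    q=c@d["mtx"].T; return q[:,:2]/q[:,2:]
def back(n,px,z):
    d=cam(n);M=d["camera_from_world"]
    v=np.linalg.inv(d["mtx"])@[px[0],px[1],1]; v=v*[1,-1,-1]
    o=-M[:3,:3].T@M[:3,3]; w=M[:3,:3].T@v
    return o+w*(z-o[2])/w[2]
def save(n,name,box=None,f=4):
    d=get_image(n);im=d["img"][:,:,::-1]
    if box: x0,y0,x1,y1=box; im=cv2.resize(im[y0:y1,x0:x1],None,fx=f,fy=f,interpolation=cv2.INTER_CUBIC)
    cv2.imwrite("pics/"+name+".png",im)
E
cat > fit.py <<'E'
from h import *
T=lambda x,y:(260+(x+.5)/4-.5,120+(y+.5)/4-.5)
S=lambda x,y:(200+(x+.5)/4-.5,150+(y+.5)/4-.5)
for n,p in(("top",T(519,457)),("scene",S(166,138))): print("jar",n,back(n,p,.066))
for n,p in(("top",T(427,475)),("top",T(616,446)),("top",T(550,364))): print("look",back(n,p,.066))
obs=[("top",T(50,22),(.09,.11,.25)),("top",T(307,40),(.09,-.11,.25)),
("top",T(297,245),(-.09,-.11,.25)),("top",T(35,232),(-.09,.11,.25)),
("scene",S(425,97),(-.09,-.11,.25)),("scene",S(758,128),(-.09,.11,.25)),("scene",S(738,335),(.09,.11,.25)),("scene",S(370,298),(.09,-.11,.25)),("scene",S(382,560),(.09,-.11,0)),("scene",S(708,594),(.09,.11,0))]
for n,p,q in obs: print(n,back(n,p,q[2]),end=" ")
def f(v):
    c,s=np.cos(v[2]),np.sin(v[2]); r=[]
    for n,p,q in obs:
        w=[v[0]+c*q[0]-s*q[1],v[1]+s*q[0]+c*q[1],q[2]]
        r+=list(proj(n,w)[0]-p)
    return np.array(r)
s=least_squares(f,[.7,0,0],loss="soft_l1"); print("\n",s.x,np.round(f(s.x).reshape(-1,2),1))
v=s.x;c,sn=np.cos(v[2]),np.sin(v[2])
for nm,q in(("hinge",(-.104,.108,.2)),("handle",(-.159,-.077,.2))): 
    w=np.array([v[0]+c*q[0]-sn*q[1],v[1]+sn*q[0]+c*q[1],.2]);print(nm,w,proj("top",w+[0,0,.02]),proj("scene",w+[0,0,.02]))
E
python3 fit.py
```

```text
jar top [ 0.52530952 -0.28448399  0.066     ]
jar scene [ 0.52910594 -0.2861076   0.066     ]
look [ 0.50658344 -0.19975099  0.066     ]
look [ 0.53778587 -0.37419297  0.066     ]
look [ 0.61222299 -0.31312743  0.066     ]
top [0.86845774 0.14298908 0.25      ] top [ 0.85931217 -0.0722209   0.25      ] top [ 0.68511084 -0.06747228  0.25      ] top [0.68992728 0.14795693 0.25      ] scene [ 0.68119797 -0.06309277  0.25      ] scene [0.68727375 0.14958614 0.25      ] scene [0.87162851 0.14109484 0.25      ] scene [ 0.86616498 -0.06980496  0.25      ] scene [ 0.85848887 -0.07181229  0.        ] scene [0.86199074 0.14265926 0.        ] 
 [ 0.77491326  0.0383719  -0.03328806] [[-0.7 -0. ]
 [ 0.7 -0.5]
 [ 0.3  1.2]
 [-1.   0.4]
 [-2.1 -0.1]
 [ 0.7  0.4]
 [ 1.9 -0.8]
 [-1.7 -1.7]
 [-1.2  0.7]
 [ 0.9  2.1]]
hinge [0.67456532 0.14977339 0.2       ] [[268.623303   183.74508115]] [[388.20699928 187.41238787]]
handle [ 0.61343864 -0.03329362  0.2       ] [[322.75725511 203.31713141]] [[320.42082046 167.59331974]]
```

```bash
cat >> h.py <<'E'
C=np.array([.7749,.0384]);YAW=-.031
def cab(q):
    c,s=np.cos(YAW),np.sin(YAW); return np.array([C[0]+c*q[0]-s*q[1],C[1]+s*q[0]+c*q[1]])
H=cab((-.104,.108))
def door(th,p): # p rel hinge in door axes -> world xy
    a=YAW-th;c,s=np.cos(a),np.sin(a); return H+[c*p[0]-s*p[1],s*p[0]+c*p[1]]
def door_y(th): return YAW-th+np.pi/2   # world angle of door y axis
def info(): 
    s=ctrl.get_state(); M=R.from_rotvec(s["tool_rot"]).as_matrix(); return s,M,np.arctan2(M[1,0],M[0,0])
def to(xyz,jaw=None):
    s,M,a=info(); d=M.T@(np.array(xyz)-s["position"])*1e3
    print("t",round(s["time"],2),"pos",s["position"].round(4),"jaw deg",round(np.degrees(a),2),"grip",round(s["grip_width"],3),"F",s["ft_force"].round(1))
    print("q",s["joint_positions"].round(2))
    print("delta tool now mm",d.round(1))
    if jaw is not None:
        e=(jaw-a+np.pi/2)%np.pi-np.pi/2 # world yaw about z, mod pi
        ty=-1 if M[2,1]<0 else 1
        dd=R.from_euler("z",-(e)).as_matrix() 
        M2=R.from_euler("z",e).as_matrix()@M
        print("yaw tool deg",np.degrees(ty*e).round(1),"delta after yaw",(M2.T@(np.array(xyz)-s["position"])*1e3).round(1))
    print("tool axes",M.round(3).tolist())
E
python3 - <<'E'
from h import *
h=door(0,(-.055,-.185)); print(H,h)
to([h[0],h[1],.28],door_y(0))
E
```

```text
[0.67429743 0.14957159] [ 0.61358978 -0.03363479]
t 0.2 pos [ 0.2023 -0.6174  0.2219] jaw deg -71.85 grip 0.997 F [ 0.   0.4 -0.2]
q [ 1.27  0.32 -0.07  1.45  0.02  1.37 -0.06]
delta tool now mm [-426.7  -57.7  572.6]
yaw tool deg 19.9 delta after yaw [-596.3  -57.5  393. ]
tool axes [[0.311, -0.0, 0.95], [-0.95, 0.001, 0.311], [-0.001, -1.0, -0.0]]
```

Request:
{"api": "drive_tool", "payload": {"increments": "0 -58 0 0 0; -36 0 48 0 0; -36 0 48 0 0; -36 0 48 0 0; -36 0 48 0 0; -36 0 48 0 0; -36 0 48 0 0; -36 0 48 0 0; -36 0 48 0 0; -36 0 48 0 0; -36 0 48 0 0; -36 0 48 0 0; -31 0 45 0 0; 0 0 0 -10 0; 0 0 0 -10 0; 0 0 0 -10 0; 0 0 0 -10 0; 0 0 0 -10 0; 0 0 0 -10 0"}}

```text
time: 2.58
position: [0.6138, -0.0335, 0.2803]
tool_rot: [-1.565, 0.158, -0.158]
ft_force: [0.6, 1.3, -0.3]
grip_width: 1.001
```

Request:
{"api": "drive_tool", "payload": {"increments": "0 0 0 -10 0; 0 0 0 -10 0; 0 0 0 -10 0; 0 0 0 -10 0; 0 0 0 -10 0; 0 0 0 -10 0; 0 0 0 -10 0; 0 0 0 -10 0; 0 0 0 -10 0; 0 0 0 -10 0; 0 0 0 0 0; 0 0 0 0 0"}}

```text
time: 4.08
position: [0.6139, -0.0335, 0.2804]
tool_rot: [-1.226, -1.183, 1.183]
ft_force: [-0.5, 0.0, 0.3]
grip_width: 0.996
```

```bash
python3 - <<'E'
from h import *
h=door(0,(-.055,-.185))
to([h[0],h[1],.19],door_y(0))
save("top","t2",(270,130,420,240),5)
save("scene","s2",(230,80,430,230),4)
E
```

```text
t 4.08 pos [ 0.6139 -0.0335  0.2804] jaw deg 87.98 grip 0.996 F [-0.5  0.   0.3]
q [ 0.79  0.38 -1.02  1.43  0.33  1.51  1.32]
delta tool now mm [-0.1 90.4  0.3]
yaw tool deg -0.2 delta after yaw [-0.1 90.4  0.3]
tool axes [[0.035, -0.0, -0.999], [0.999, -0.0, 0.035], [-0.0, -1.0, 0.0]]
```

View pics/t2.png

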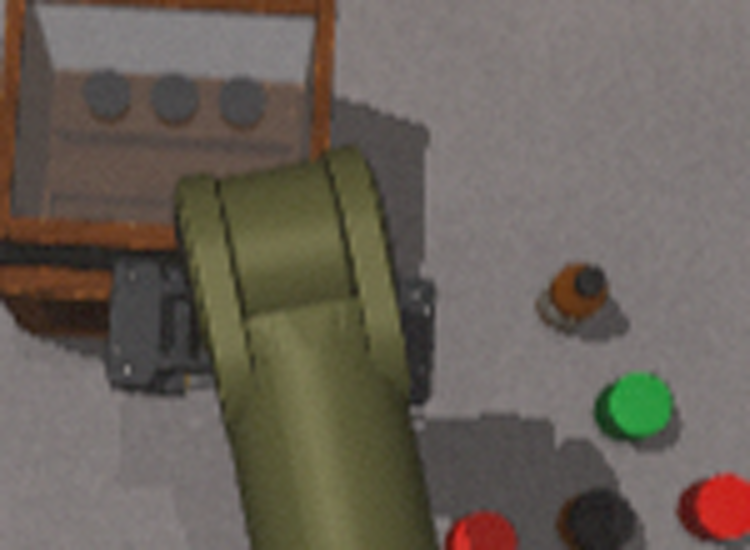

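View pics/s2.png

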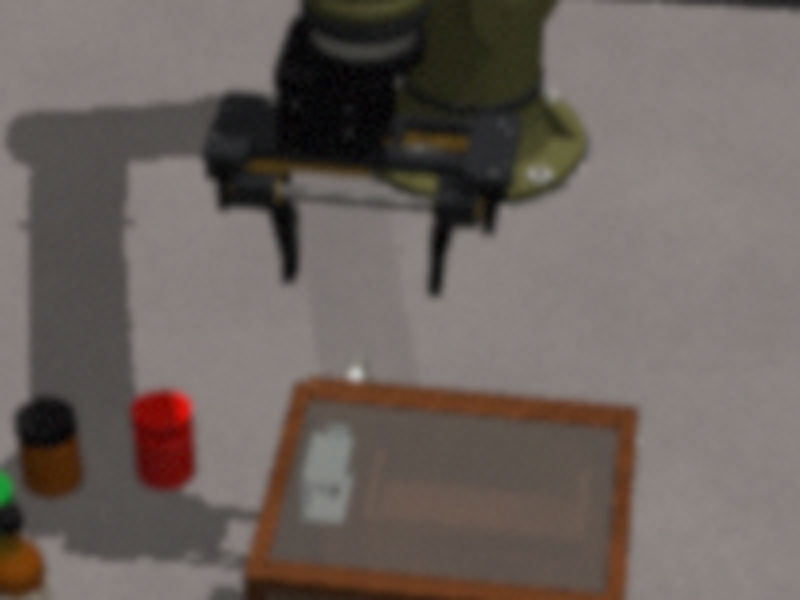

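Request:
{"api": "drive_tool", "payload": {"increments": "0 40 0 0 0; 0 40 0 0 0; 0 16 0 0 0; 0 0 0 0 120; 0 0 0 0 200; 0 0 0 0 255; 0 0 0 0 255; 0 0 0 0 255; 0 0 0 0 255; 0 0 0 0 255", "squeeze": 40}}

```text
time: 5.42
position: [0.6139, -0.0334, 0.1845]
tool_rot: [-1.224, -1.185, 1.186]
ft_force: [0.2, -0.5, 0.2]
grip_width: 0.287
```

```bash
python3 - <<'E'
from h import *
for a in (0,.03,.06): print(a,door(a,(-.055,-.185)))
h=door(0,(-.055,-.185))
to([h[0],h[1],.184],door_y(0))
# arc row in tool axes per step dth (tool yaw fixed w.r.t. door, jaw x=door y, z = -door x)
for d in(.05,.08,.1,.15):
    p=door(d,(-.055,-.185))-h; a=YAW-0; c,s=np.cos(a),np.sin(a)
    dx,dy=c*p[0]+s*p[1],-s*p[0]+c*p[1]; print(d,np.degrees(d),"tool x",dy*1e3,"tool z",-dx*1e3)
E
```

```text
0 [ 0.61358978 -0.03363479]
0.03 [ 0.60812172 -0.0317314 ]
0.06 [ 0.60271323 -0.02966485]
t 5.42 pos [ 0.6139 -0.0334  0.1845] jaw deg 88.15 grip 0.287 F [ 0.2 -0.5  0.2]
q [ 0.78  0.44 -1.    1.57  0.37  1.34  1.28]
delta tool now mm [-0.2  0.5  0.3]
yaw tool deg -0.1 delta after yaw [-0.2  0.5  0.3]
tool axes [[0.032, -0.0, -0.999], [0.999, -0.0, 0.032], [-0.0, -1.0, 0.0]]
0.05 2.8647889756541165 tool x 2.980056136818542 tool z 9.177410636798534
0.08 4.583662361046586 tool x 4.9869925023199055 tool z 14.608312230940953
0.1 5.729577951308233 tool x 6.4150673391407835 tool z 18.194411169954556
0.15 8.594366926962348 tool x 10.296447867880143 tool z 27.028463794098137
```

Request:
{"api": "drive_tool", "payload": {"increments": "0 0 0 0 255; 0 0 0 0 255; 0 0 0 0 255; 0 0 0 0 255; 0 0 0 0 255"}}

```text
time: 6.05
position: [0.6138, -0.0346, 0.1844]
tool_rot: [-1.225, -1.184, 1.186]
ft_force: [-0.7, -4.7, 1.3]
grip_width: 0.102
```

Request:
{"api": "drive_tool", "payload": {"increments": "0.5 0 2 0.5 255; 0.5 0 2 0.5 255; 0.6 0 2 0.6 255; 0.7 0 2 0.6 255; 1.2 0 4 1.2 255; 3 0 9 2.9 255; 3 0 9 2.9 255; 3 0 9 2.9 255"}}

```text
time: 7.05
position: [0.5758, -0.0169, 0.1844]
tool_rot: [-1.316, -1.025, 1.027]
ft_force: [-2.8, -5.0, 1.7]
grip_width: 0.106
```

```bash
python3 - <<'E'
from h import *
s,M,a=info(); print(a,(YAW-a+np.pi/2))
v=s["position"][:2]-H; th=YAW-(np.arctan2(v[1],v[0])-np.arctan2(-.185,-.055)); print("th from pos",th,"r",np.linalg.norm(v), s["ft_force"],s["grip_width"])
E
```

```text
1.3248305816463615 0.21496574514853517
th from pos 0.2143557127439694 r 0.193401219409384 [-2.84770048 -5.00576693  1.65010216] 0.10590324217090803
```

Request:
{"api": "drive_tool", "payload": {"increments": "6.4 0 18.2 5.73 255; 6.4 0 18.2 5.73 255; 6.4 0 18.2 5.73 255; 6.4 0 18.2 5.73 255; 6.4 0 18.2 5.73 255; 6.4 0 18.2 5.73 255; 6.4 0 18.2 5.73 255; 6.4 0 18.2 5.73 255; 6.4 0 18.2 5.73 255; 6.4 0 18.2 5.73 255; 6.4 0 18.2 5.73 255; 0 0 0 0 255; 0 0 0 0 255"}}

```text
time: 8.68
position: [0.4832, 0.1635, 0.1844]
tool_rot: [-1.561, -0.183, 0.176]
ft_force: [7.0, -1.0, -4.9]
grip_width: 0.104
```

```bash
python3 - <<'E'
from h import *
s,M,a=info(); print(a,(YAW-a+np.pi/2))
v=s["position"][:2]-H; th=YAW-(np.arctan2(v[1],v[0])-np.arctan2(-.185,-.055)); print("th from pos",th,"r",np.linalg.norm(v), s["ft_force"],s["grip_width"],s["joint_positions"].round(2))
save("scene","s3",(230,80,430,230),4)
E
```

```text
0.22875949287823616 1.3110368339166603
th from pos -4.959469657291322 r 0.19162385980879712 [ 6.95571938 -1.00069633 -4.89939213] 0.1035980635345259 [ 0.6   0.13 -1.04  1.82  0.12  1.25 -0.24]
```

View pics/s3.png

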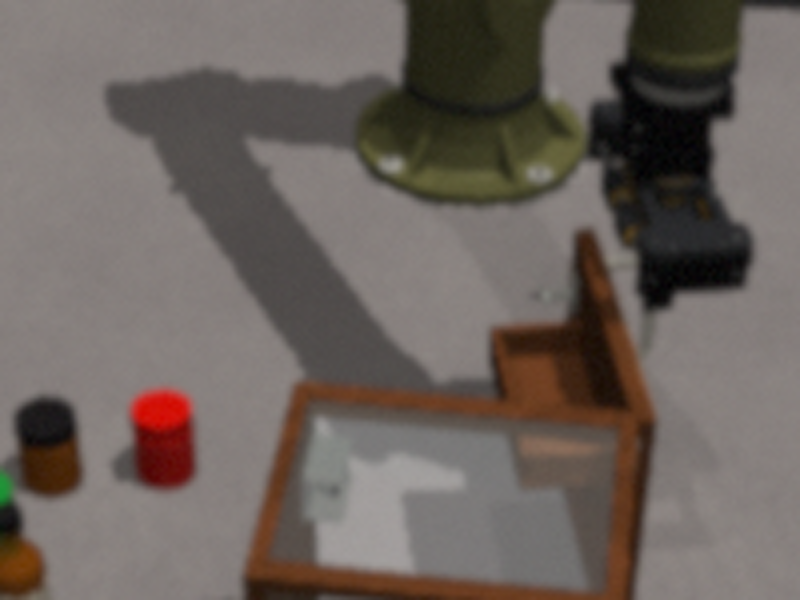

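Request:
{"api": "drive_tool", "payload": {"increments": "0 0 0 0 150; 0 0 0 0 150; 0 0 0 0 100; 0 0 0 0 60; 0 -30 0 0 50; 0 -50 0 0 50; 0 -40 0 0 50; 0 0 0 0 50"}}

```text
time: 9.72
position: [0.4835, 0.1625, 0.3075]
tool_rot: [-1.563, -0.183, 0.174]
ft_force: [0.3, -0.1, -0.6]
grip_width: 0.796
```

```bash
python3 - <<'E'
from h import *
for d in (-45,-60,45): to([.527,-.285,.30],np.radians(d))
save("top","t4",(250,110,450,260),4)
E
```

```text
t 9.72 pos [0.4835 0.1625 0.3075] jaw deg 13.02 grip 0.796 F [ 0.3 -0.1 -0.6]
q [ 0.65  0.04 -1.04  1.63  0.03  1.49 -0.16]
delta tool now mm [ -58.5    7.4 -445.8]
yaw tool deg 58.0 delta after yaw [ 347.2    9.7 -285.7]
tool axes [[0.974, 0.006, -0.225], [0.225, 0.001, 0.974], [0.006, -1.0, -0.0]]
t 9.72 pos [0.4835 0.1625 0.3075] jaw deg 13.02 grip 0.796 F [ 0.3 -0.1 -0.6]
q [ 0.65  0.04 -1.04  1.63  0.03  1.49 -0.16]
delta tool now mm [ -58.5    7.4 -445.8]
yaw tool deg 73.0 delta after yaw [ 409.3   10.  -186.1]
tool axes [[0.974, 0.006, -0.225], [0.225, 0.001, 0.974], [0.006, -1.0, -0.0]]
t 9.72 pos [0.4835 0.1625 0.3075] jaw deg 13.02 grip 0.796 F [ 0.3 -0.1 -0.6]
q [ 0.65  0.04 -1.04  1.63  0.03  1.49 -0.16]
delta tool now mm [ -58.5    7.4 -445.8]
yaw tool deg -32.0 delta after yaw [-285.7    6.1 -347.3]
tool axes [[0.974, 0.006, -0.225], [0.225, 0.001, 0.974], [0.006, -1.0, -0.0]]
```

View pics/t4.png

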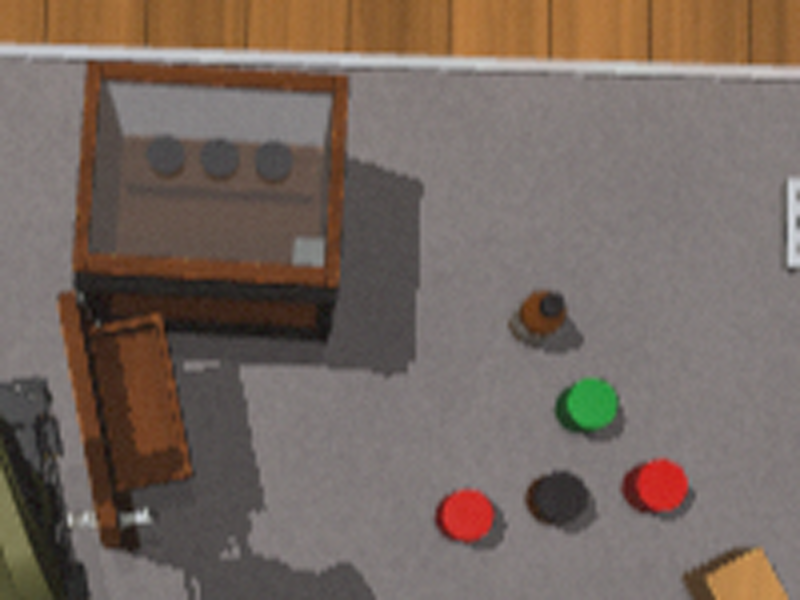

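Request:
{"api": "drive_tool", "payload": {"increments": "-6.5 0 -49.5 0 45; -6.5 0 -49.5 0 45; -6.5 0 -49.5 0 45; -6.5 0 -49.5 0 45; -6.5 0 -49.5 0 45; -6.5 0 -49.5 0 45; -6.5 0 -49.5 0 45; -6.5 0 -49.5 0 45; -6.5 0 -49.8 0 45; 0 50 0 0 45; 0 50 0 0 45; 0 30 0 0 45; 0 0 0 0 45"}}

```text
time: 11.4
position: [0.5227, -0.2846, 0.1703]
tool_rot: [-1.558, -0.174, 0.184]
ft_force: [-0.6, -0.3, 0.0]
grip_width: 0.823
```

```bash
python3 - <<'E'
from h import *
to([.527,-.2853,.026],np.radians(13))
save("scene","s5",(190,120,320,220),6)
save("top","t5",(330,180,460,280),6)
E
```

```text
t 11.4 pos [ 0.5227 -0.2846  0.1703] jaw deg 13.05 grip 0.823 F [-0.6 -0.3  0. ]
q [ 1.01  0.31 -0.66  1.64  0.19  1.27  0.54]
delta tool now mm [  4.9 144.3  -2.5]
yaw tool deg 0.0 delta after yaw [  4.9 144.3  -2.5]
tool axes [[0.974, -0.007, -0.226], [0.226, 0.004, 0.974], [-0.006, -1.0, 0.006]]
```

View pics/s5.png

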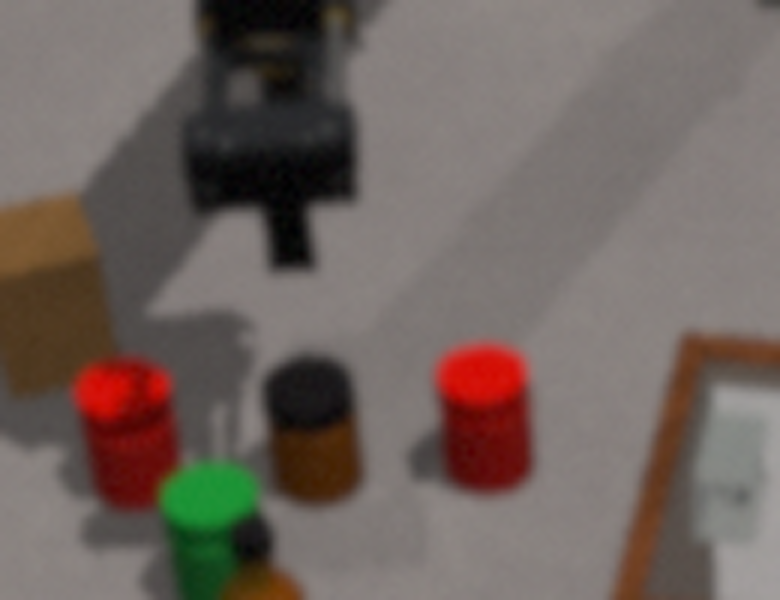

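View pics/t5.png

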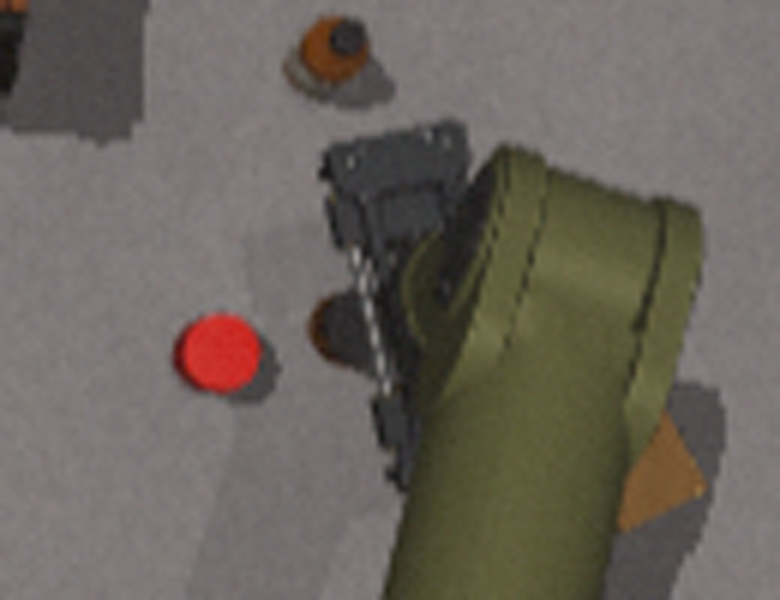

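Request:
{"api": "drive_tool", "payload": {"increments": "5 20 -2.5 0 45; 0 40 0 0 45; 0 40 0 0 45; 0 25 0 0 45; 0 19 0 0 45; 0 0 0 0 45", "squeeze": 15}}

```text
time: 12.25
position: [0.5302, -0.2868, 0.0292]
tool_rot: [-1.562, -0.177, 0.18]
ft_force: [0.3, 0.4, 0.5]
grip_width: 0.824
```

```bash
python3 - <<'E'
from h import *
to([.527,-.2853,.026],np.radians(13))
save("scene","s6",(190,120,320,220),6)
E
```

```text
t 12.25 pos [ 0.5302 -0.2868  0.0292] jaw deg 13.04 grip 0.824 F [0.3 0.4 0.5]
q [ 0.95  0.46 -0.62  1.75  0.31  1.02  0.45]
delta tool now mm [-2.8  3.3  2.2]
yaw tool deg 0.0 delta after yaw [-2.8  3.3  2.2]
tool axes [[0.974, -0.002, -0.226], [0.226, 0.001, 0.974], [-0.001, -1.0, 0.002]]
```

View pics/s6.png

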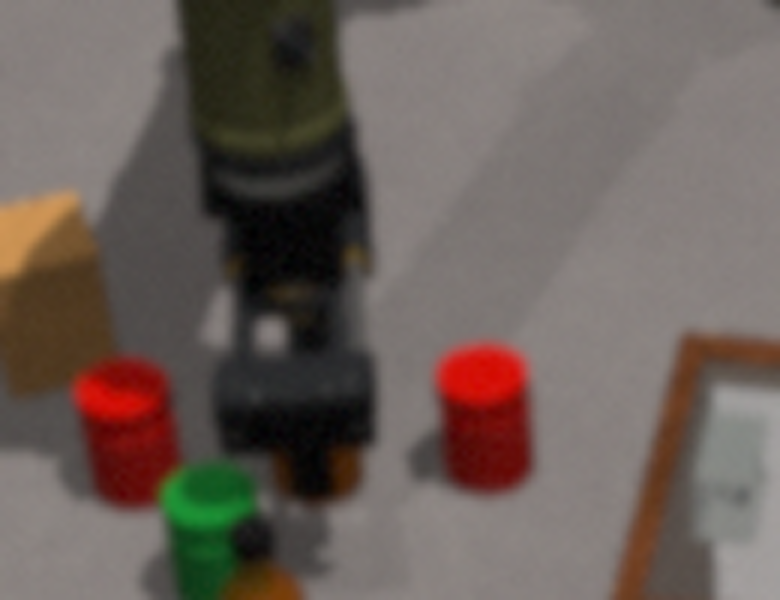

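Request:
{"api": "drive_tool", "payload": {"increments": "-2 2 1 0 100; 0 0 0 0 150; 0 0 0 0 200; 0 0 0 0 255; 0 0 0 0 255; 0 0 0 0 255; 0 0 0 0 255; 0 0 0 0 255", "squeeze": 15}}

```text
time: 13.3
position: [0.5283, -0.2874, 0.0291]
tool_rot: [-1.564, -0.178, 0.179]
ft_force: [-3.2, -0.6, 6.0]
grip_width: 0.544
```

```bash
python3 - <<'E'
from h import *
to([.527,-.2853,.026],np.radians(13))
E
```

```text
t 13.3 pos [ 0.5283 -0.2874  0.0291] jaw deg 13.0 grip 0.544 F [-3.2 -0.6  6. ]
q [ 0.96  0.46 -0.62  1.76  0.31  1.02  0.45]
delta tool now mm [-0.8  3.1  2.3]
yaw tool deg -0.0 delta after yaw [-0.8  3.1  2.3]
tool axes [[0.974, -0.001, -0.225], [0.225, -0.001, 0.974], [-0.001, -1.0, -0.001]]
```

Request:
{"api": "drive_tool", "payload": {"increments": "0 -10 0 0 255; 0 -40 0 0 255; 0 -50 0 0 255; 0 -50 0 0 255; 0 -50 0 0 255; 0 -50 0 0 255; 0 -41 0 0 255; 0 0 0 0 255"}}

```text
time: 14.3
position: [0.5308, -0.2865, 0.3235]
tool_rot: [-1.567, -0.184, 0.174]
ft_force: [0.1, 0.6, -2.9]
grip_width: 0.551
```

```bash
python3 - <<'E'
from h import *
save("top","t7",(250,150,400,260),5)
save("scene","s7",(180,60,420,220),3)
to([.527,-.2853,.32])
obs=[((160,315),(.066,-.024,.186)),((190,472),(.066,-.166,.186)),((122,486),(.0,-.166,.186))]
T=lambda p:np.array([250+(p[0]+.5)/4-.5,110+(p[1]+.5)/4-.5])
for p,q in obs: print(back("top",T(p),q[2])-[*H,0])
def f(v): return np.concatenate([proj("top",[*door(v[0],q[:2]),q[2]])[0]-T(p) for p,q in obs[:2]])
s=least_squares(f,[1.3]);print(s.x,f(s.x))
for th in(1.28,1.324,1.36): print(th,[ (4*(proj("top",[*door(th,q),z])[0]-[250,110])).round() for q,z in(((.066,-.024),.186),((.066,-.166),.186),((0,-.214),.232),((-.015,-.214),.232),((0,0),.232))])
E
```

```text
t 14.4 pos [ 0.5287 -0.2863  0.319 ] jaw deg 13.06 grip 0.551 F [-0.8 -0.1 -3.1]
q [ 1.01  0.25 -0.68  1.4   0.16  1.54  0.57]
delta tool now mm [-1.4 -1.   1.3]
tool axes [[0.974, -0.0, -0.226], [0.226, 0.0, 0.974], [-0.0, -1.0, 0.0]]
[-0.008188   -0.06849058  0.186     ]
[-0.14207988 -0.09864488  0.186     ]
[-0.15542413 -0.04155623  0.186     ]
[1.31110133] [0.35658825 0.07438067 0.92006771 1.39417731]
1.28 [array([160., 311.]), array([198., 472.]), array([130., 545.]), array([112., 550.]), array([ 73., 293.])]
1.324 [array([160., 315.]), array([190., 478.]), array([119., 548.]), array([100., 551.]), array([ 73., 293.])]
1.36 [array([159., 318.]), array([183., 482.]), array([109., 549.]), array([ 91., 552.]), array([ 73., 293.])]
```

View pics/t7.png

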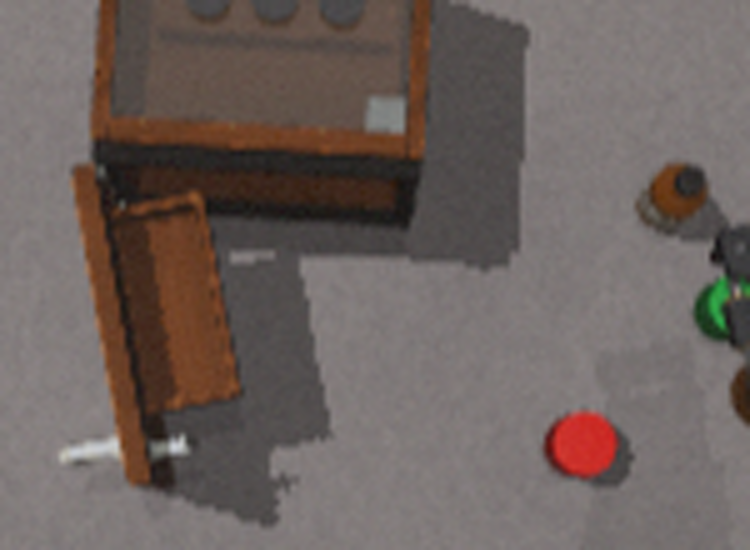

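View pics/s7.png

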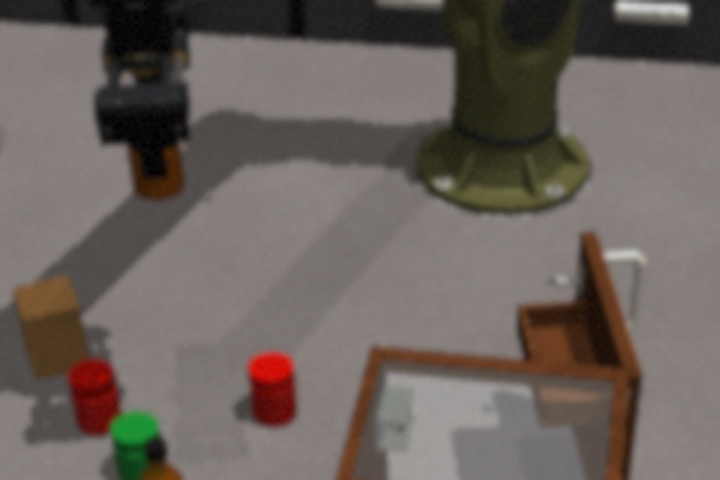

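```bash
python3 - <<'E'
from h import *
save("scene","s8",(200,70,260,140),8)
s,M,a=info();p=s["position"]
for o in(0,.003,.006):
  c=p+M@[0,.0291,o]  # bottom centre
  L=[proj("scene",c+[0,.024*k,0.002])[0] for k in(-1,1)]
  print(o,[(8*(l-[200,70])).round(1) for l in L], "tip finger", (8*(proj("scene",p+M@[.024+.0,0,0])[0]-[200,70])).round(1),(8*(proj("scene",p+M@[.039,0,0])[0]-[200,70])).round(1))
E
```

```text
0 [array([195.2, 408.8]), array([331.8, 418.1])] tip finger [253.4 385. ] [252.7 409.7]
0.003 [array([204. , 408.3]), array([340.5, 417.6])] tip finger [253.4 385. ] [252.7 409.7]
0.006 [array([212.8, 407.8]), array([349.3, 417.1])] tip finger [253.4 385. ] [252.7 409.7]
```

View pics/s8.png

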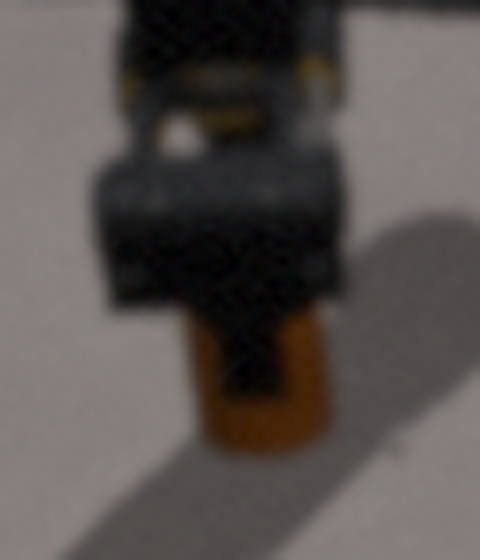

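```bash
python3 - <<'E'
from h import *
th=1.318
c=door(th,(.03,-.095)); j=door_y(th); print(c,np.degrees(j))
z=np.array([-np.sin(j),np.cos(j)]) # tool z dir approx
c=c-.0014*z
to([*c,.32],j)
E
```

```text
[0.58822403 0.09940816] 12.707993436851947
t 14.55 pos [ 0.5279 -0.2864  0.3175] jaw deg 13.03 grip 0.547 F [-1.2  0.2 -1.9]
q [ 1.01  0.25 -0.68  1.4   0.16  1.55  0.57]
delta tool now mm [145.8  -2.  360.9]
yaw tool deg 0.3 delta after yaw [143.7  -2.  361.7]
tool axes [[0.974, -0.003, -0.226], [0.226, 0.002, 0.974], [-0.002, -1.0, 0.002]]
```

Request:
{"api": "drive_tool", "payload": {"increments": "8 -1 20 0 255; 14 -1 35 0 255; 14 0 35 0 255; 14 0 35 0 255; 14 0 35 0 255; 14 0 35 0 255; 14 0 35 0 255; 14 0 35 0 255; 14 0 35 0.3 255; 13 0 31 0 255; 9 0 21 0 255; 3.8 0 9 0 255; 0 0 0 0 255; 0 0 0 0 255; 0 0 0 0 255"}}

```text
time: 16.42
position: [0.5897, 0.0964, 0.3215]
tool_rot: [-1.565, -0.172, 0.173]
ft_force: [-0.1, -0.1, -1.1]
grip_width: 0.543
```

```bash
python3 - <<'E'
from h import *
th=1.318
j=door_y(th);c=door(th,(.03,-.095))-.0014*np.array([-np.sin(j),np.cos(j)])
to([*c,.239],j)
save("top","t9",(250,150,350,240),8)
save("scene","s9",(350,60,450,160),6)
E
```

```text
t 16.43 pos [0.5897 0.0964 0.3215] jaw deg 12.6 grip 0.543 F [-0.1 -0.1 -1.1]
q [ 0.51  0.28 -0.89  1.4   0.22  1.56 -0.15]
delta tool now mm [-0.8 82.5  1.9]
yaw tool deg -0.1 delta after yaw [-0.8 82.5  1.9]
tool axes [[0.976, -0.0, -0.218], [0.218, -0.001, 0.976], [-0.0, -1.0, -0.001]]
```

View pics/t9.png

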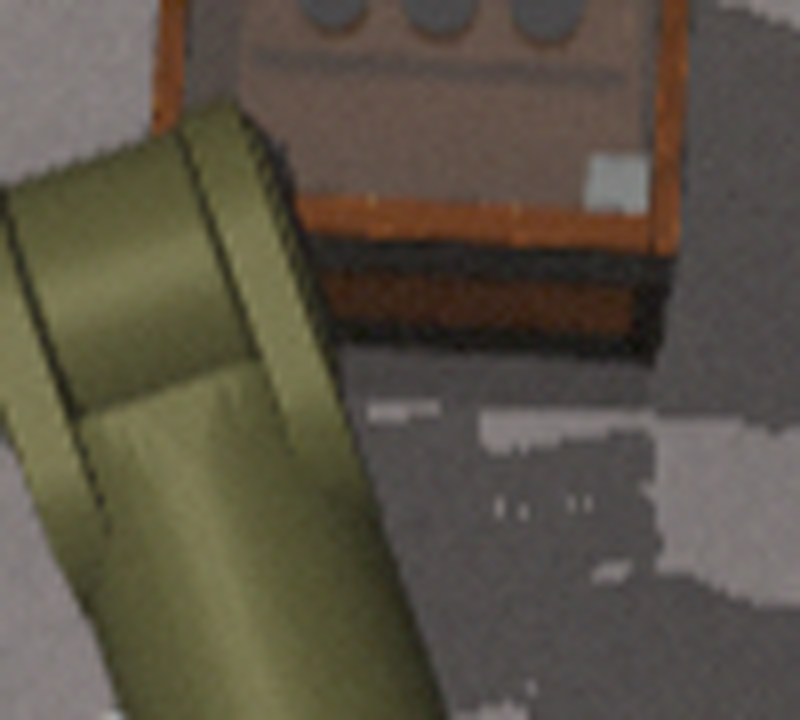

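View pics/s9.png

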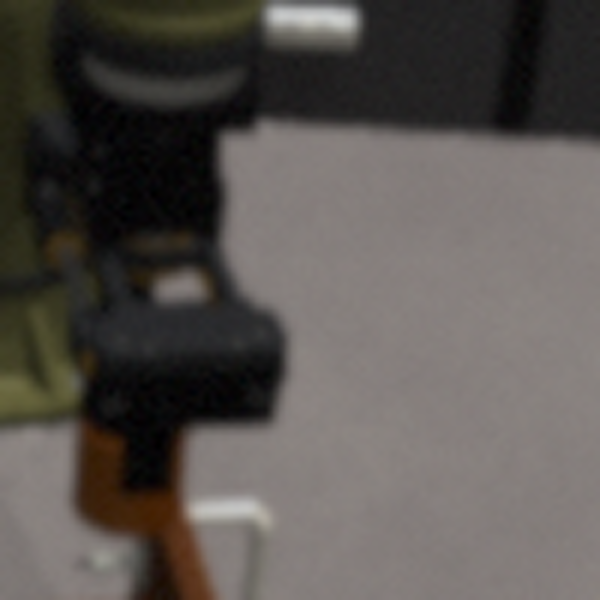

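Request:
{"api": "drive_tool", "payload": {"increments": "0 15 0 0 255; 0 20 0 0 255; 0 15 0 0 255; 0 5 0 0 255; 0 0 0 0 255; 0 0 0 0 255"}}

```text
time: 17.27
position: [0.59, 0.098, 0.2672]
tool_rot: [-1.564, -0.175, 0.174]
ft_force: [0.1, 0.4, -1.0]
grip_width: 0.548
```

```bash
python3 - <<'E'
from h import *
th=1.318
j=door_y(th);c=door(th,(.03,-.095))-.0014*np.array([-np.sin(j),np.cos(j)])
to([*c,.239],j)
save("scene","s10",(350,100,430,180),7)
D=lambda p:(7*(proj("scene",p)[0]-[350,100])).round(0)
for th in(1.318,):
  for q,z in(((0,-.214),.232),((-.015,-.214),.232),((0,0),.232),((.066,-.024),.186),((.066,-.166),.186),((.06,-.03),.186)): print(q,z,D([*door(th,q),z]))
s,M,a=info();b=s["position"]+M@[0,.0291,.0014]
for k in(-1,1): print("jar",D(b+[0,.024*k,0]))
print(D(b+[.024,0,0]))
E
```

```text
t 17.27 pos [0.59   0.098  0.2672] jaw deg 12.73 grip 0.548 F [ 0.1  0.4 -1. ]
q [ 0.51  0.3  -0.89  1.5   0.23  1.46 -0.16]
delta tool now mm [-1.5 28.2  0.4]
yaw tool deg 0.0 delta after yaw [-1.5 28.2  0.4]
tool axes [[0.975, 0.001, -0.22], [0.22, 0.0, 0.975], [0.001, -1.0, -0.0]]
(0, -0.214) 0.232 [163. 252.]
(-0.015, -0.214) 0.232 [199. 250.]
(0, 0) 0.232 [270. 586.]
(0.066, -0.024) 0.186 [ 74. 651.]
(0.066, -0.166) 0.186 [ 17. 422.]
(0.06, -0.03) 0.186 [ 87. 639.]
jar [ 81. 419.]
jar [206. 428.]
[141. 462.]
```

View pics/s10.png

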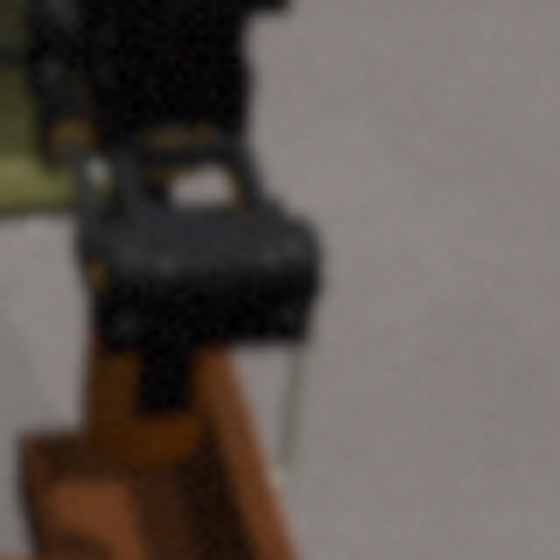

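Request:
{"api": "drive_tool", "payload": {"increments": "0 12 0 0 255; 0 14 0 0 255; 0 14 0 0 255; 0 12 0 0 255; 0 10 0 0 255; 0 8 0 0 255; 0 0 0 0 255; 0 0 0 0 255"}}

```text
time: 18.38
position: [0.5899, 0.0979, 0.1969]
tool_rot: [-1.564, -0.175, 0.174]
ft_force: [-0.1, 0.2, -2.1]
grip_width: 0.547
```

```bash
python3 - <<'E'
from h import *
th=1.318
j=door_y(th);c=door(th,(.03,-.095))-.0014*np.array([-np.sin(j),np.cos(j)])
to([*c,.1891],j)
save("scene","s11",(350,100,430,180),7)
E
```

```text
t 18.38 pos [0.5899 0.0979 0.1969] jaw deg 12.72 grip 0.547 F [-0.1  0.2 -2.1]
q [ 0.51  0.34 -0.88  1.6   0.27  1.33 -0.18]
delta tool now mm [-1.4  7.8  0.5]
yaw tool deg 0.0 delta after yaw [-1.4  7.8  0.5]
tool axes [[0.975, 0.001, -0.22], [0.22, 0.0, 0.975], [0.001, -1.0, -0.0]]
```

View pics/s11.png

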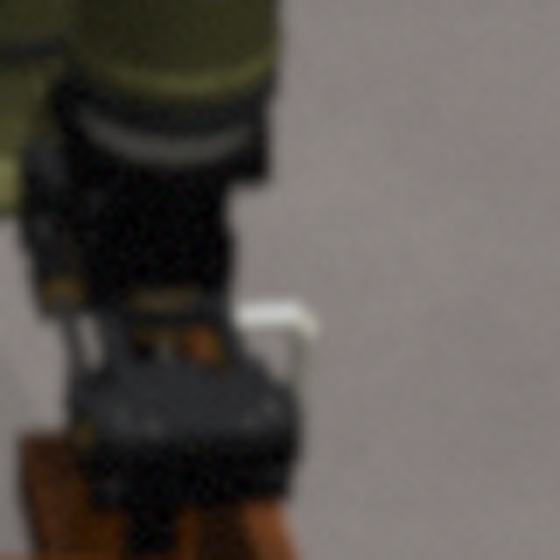

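No contact so far, 8 mm to the floor. Lower in small steps.

Request:
{"api": "drive_tool", "payload": {"increments": "0 3 0 0 255; 0 2 0 0 255; 0 1 0 0 255; 0 0 0 0 255"}}

```text
time: 18.92
position: [0.5896, 0.0977, 0.1904]
tool_rot: [-1.564, -0.174, 0.175]
ft_force: [0.3, 0.5, -1.8]
grip_width: 0.547
```

Request:
{"api": "drive_tool", "payload": {"increments": "0 1 0 0 255; 0 0.5 0 0 255; 0 0 0 0 255"}}

```text
time: 19.3
position: [0.5897, 0.0978, 0.1892]
tool_rot: [-1.564, -0.174, 0.174]
ft_force: [-0.2, -0.5, -0.4]
grip_width: 0.545
```

Request:
{"api": "drive_tool", "payload": {"increments": "0 0.5 0 0 255; 0 0.5 0 0 255; 0 0 0 0 255"}}

```text
time: 19.68
position: [0.5897, 0.0978, 0.1891]
tool_rot: [-1.564, -0.175, 0.174]
ft_force: [-2.3, 0.3, 5.1]
grip_width: 0.543
```

Request:
{"api": "drive_tool", "payload": {"increments": "0 0 0 0 255; 0 0 0 0 105; 0 0 0 0 95; 0 0 0 0 85; 0 0 0 0 85; 0 0 0 0 85", "squeeze": 4}}

```text
time: 20.42
position: [0.5897, 0.0978, 0.1879]
tool_rot: [-1.564, -0.174, 0.174]
ft_force: [0.3, -0.5, 0.1]
grip_width: 0.67
```

Request:
{"api": "drive_tool", "payload": {"increments": "0 -5 0 0 85; 0 -15 0 0 85; 0 -30 0 0 85; 0 -40 0 0 85; 0 -40 0 0 85; 0 -10 0 0 85"}}

```text
time: 21.18
position: [0.5908, 0.0986, 0.3321]
tool_rot: [-1.564, -0.179, 0.17]
ft_force: [-0.0, -0.3, -0.3]
grip_width: 0.668
```

```bash
python3 - <<'E'
from h import *
th=1.318
h=door(th,(-.055,-.185)); to([*h,.32],door_y(th))
save("scene","s12",(350,100,430,180),7)
E
```

```text
t 21.18 pos [0.5908 0.0986 0.3321] jaw deg 12.73 grip 0.668 F [-0.  -0.3 -0.3]
q [ 0.51  0.28 -0.9   1.38  0.22  1.57 -0.15]
delta tool now mm [-92.4  11.6  86.4]
yaw tool deg 0.0 delta after yaw [-92.4  11.6  86.3]
tool axes [[0.975, 0.006, -0.22], [0.22, 0.001, 0.975], [0.006, -1.0, -0.001]]
```

View pics/s12.png

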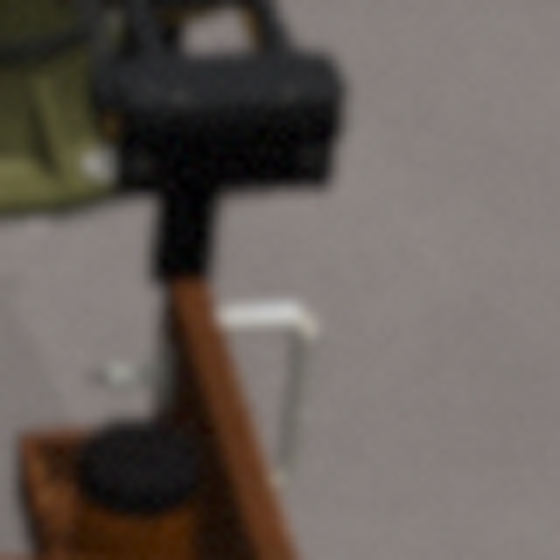

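Request:
{"api": "drive_tool", "payload": {"increments": "-30 0 28.5 0 85; -30 0 28.5 0 85; -31 12 29 0 85; 0 0 0 0 85; 0 0 0 0 85"}}

```text
time: 21.85
position: [0.4821, 0.1608, 0.3157]
tool_rot: [-1.565, -0.174, 0.174]
ft_force: [-0.5, 0.4, -0.4]
grip_width: 0.667
```

```bash
python3 - <<'E'
from h import *
to([.4833,.1628,.1845],door_y(1.318))
save("scene","s13",(340,80,440,180),6)
save("top","t13",(240,150,340,260),5)
E
```

```text
t 21.85 pos [0.4821 0.1608 0.3157] jaw deg 12.68 grip 0.667 F [-0.5  0.4 -0.4]
q [ 0.57  0.03 -0.96  1.62  0.03  1.51 -0.16]
delta tool now mm [  1.6 131.2   1.9]
yaw tool deg -0.0 delta after yaw [  1.6 131.2   1.9]
tool axes [[0.976, -0.0, -0.219], [0.219, -0.001, 0.976], [-0.0, -1.0, -0.001]]
```

View pics/s13.png

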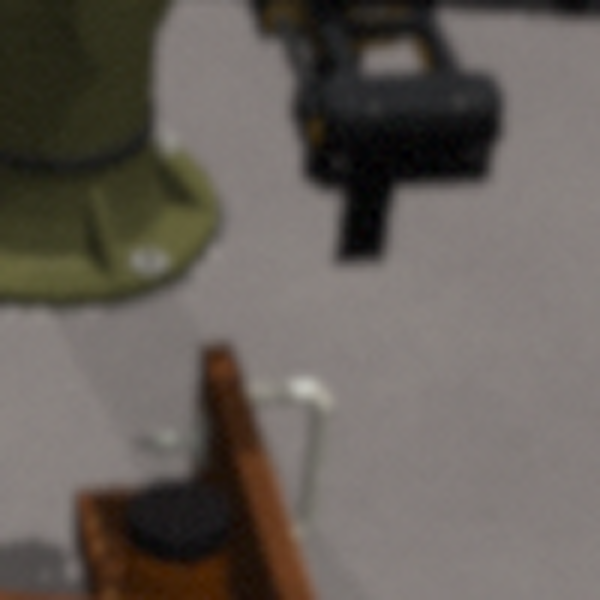

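View pics/t13.png

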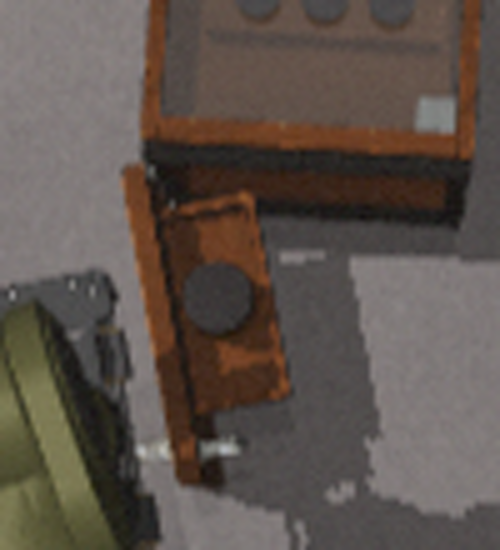

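Request:
{"api": "drive_tool", "payload": {"increments": "1.5 30 1.9 0 85; 0 50 0 0 85; 0 51 0 0 85; 0 0 0 0 150; 0 0 0 0 200; 0 0 0 0 255; 0 0 0 0 255; 0 0 0 0 255; 0 0 0 0 255; 0 0 0 0 255; 0 0 0 0 255", "squeeze": 30}}

```text
time: 23.32
position: [0.4831, 0.1639, 0.1854]
tool_rot: [-1.564, -0.175, 0.174]
ft_force: [-1.4, 0.5, 4.0]
grip_width: 0.102
```

```bash
python3 - <<'E'
from h import *
to([.4833,.1628,.1845],door_y(1.318))
E
```

```text
t 23.32 pos [0.4831 0.1639 0.1854] jaw deg 12.72 grip 0.102 F [-1.4  0.5  4. ]
q [ 0.54  0.12 -0.97  1.82  0.11  1.26 -0.24]
delta tool now mm [-0.1  0.9 -1.1]
yaw tool deg 0.0 delta after yaw [-0.1  0.9 -1.1]
tool axes [[0.975, 0.0, -0.22], [0.22, -0.0, 0.975], [0.0, -1.0, -0.0]]
```

Gripped. Swing shut to about 0.3 rad.

Request:
{"api": "drive_tool", "payload": {"increments": "-1 0 -3.7 -1.15 255; -2.5 0 -9.3 -2.87 255; -4.6 0 -18.7 -5.73 255; -4.6 0 -18.7 -5.73 255; -4.6 0 -18.7 -5.73 255; -4.6 0 -18.7 -5.73 255; -4.6 0 -18.7 -5.73 255; -4.6 0 -18.7 -5.73 255; -4.6 0 -18.7 -5.73 255; -4.6 0 -18.7 -5.73 255; -4.6 0 -18.7 -5.73 255; -2.5 0 -9.3 -2.87 255; 0 0 0 0 255; 0 0 0 0 255"}}

```text
time: 25.08
position: [0.5635, -0.009, 0.1854]
tool_rot: [-1.35, -0.962, 0.965]
ft_force: [-1.9, -3.4, 6.2]
grip_width: 0.102
```

```bash
cat >> h.py <<'E'
def theta(verbose=True):
    s,M,a=info()
    v=s["position"][:2]-H; th=YAW-(np.arctan2(v[1],v[0])-np.arctan2(-.185,-.055)); th=(th+np.pi)%(2*np.pi)-np.pi
    F=M.T@s["ft_force"]
    print("t",round(s["time"],2),"th pos",round(th,4),"th yaw",round(YAW-a+np.pi/2,4),"r",round(np.linalg.norm(v),4),"pos",s["position"].round(4),"F tool",F.round(1),"grip",round(s["grip_width"],3))
E
python3 -c "
from h import *
theta()"
```

```text
t 25.07 th pos 0.2899 th yaw 0.2988 r 0.1934 pos [ 0.5635 -0.009   0.1854] F tool [-3.9 -6.2  0.7] grip 0.102
```

Request:
{"api": "drive_tool", "payload": {"increments": "-2.5 0 -9.3 -2.87 255; -2.5 0 -9.3 -2.87 255; -2.5 0 -9.3 -2.87 255; -1 0 -3.7 -1.15 255; -1 0 -3.7 -1.15 255; 0 0 0 0 255; 0 0 0 0 255"}}

```text
time: 25.95
position: [0.5954, -0.0274, 0.1854]
tool_rot: [-1.275, -1.104, 1.108]
ft_force: [-1.7, -3.7, 5.6]
grip_width: 0.105
```

```bash
python3 -c "
from h import *
theta()
save('scene','s14',(280,150,400,250),6)"
```

```text
t 25.95 th pos 0.0993 th yaw 0.1087 r 0.1938 pos [ 0.5954 -0.0274  0.1854] F tool [-3.9 -5.6  1.2] grip 0.105
```

View pics/s14.png

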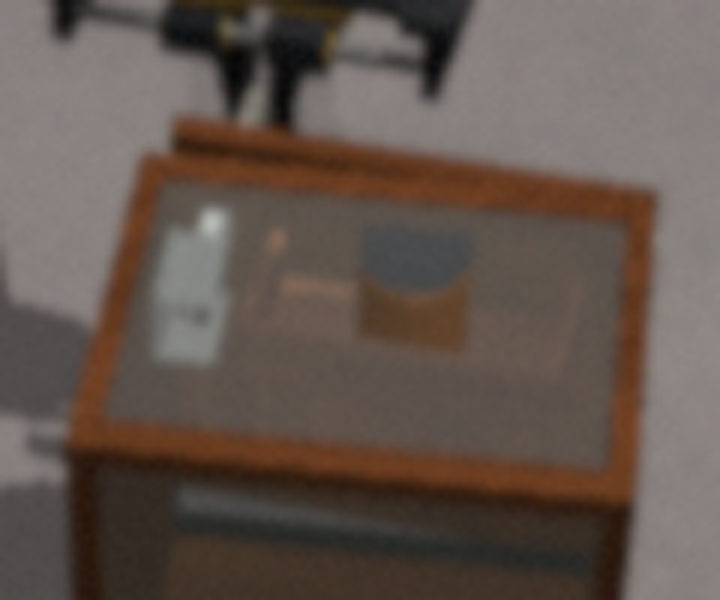

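Request:
{"api": "drive_tool", "payload": {"increments": "-1 0 -3.7 -1.15 255; -1 0 -3.7 -1.15 255; -1 0 -3.7 -1.15 255; -0.3 0 -1 -0.31 255; -0.3 0 -1 -0.31 255; 0 0 0 0 255; 0 0 0 0 255"}}

```text
time: 26.88
position: [0.6074, -0.0325, 0.1855]
tool_rot: [-1.243, -1.156, 1.162]
ft_force: [-3.5, -3.7, 7.1]
grip_width: 0.101
```

```bash
python3 -c "
from h import *
theta()"
```

```text
t 26.88 th pos 0.032 th yaw 0.0376 r 0.1939 pos [ 0.6074 -0.0325  0.1855] F tool [-4.  -7.1  3.3] grip 0.101
```

Request:
{"api": "drive_tool", "payload": {"increments": "-0.3 0 -1 -0.31 255; -0.3 0 -1 -0.31 255; -0.3 0 -1 -0.31 255; -0.3 0 -1 -0.31 255; 0 0 0 0 255"}}

```text
time: 27.5
position: [0.611, -0.0338, 0.1854]
tool_rot: [-1.233, -1.172, 1.178]
ft_force: [-3.7, -4.8, 7.6]
grip_width: 0.103
```

Request:
{"api": "drive_tool", "payload": {"increments": "-0.3 0 -1 -0.31 255; -0.3 0 -1 -0.31 255; 0 0 0 0 255"}}

```text
time: 27.88
position: [0.6123, -0.0343, 0.1854]
tool_rot: [-1.226, -1.179, 1.187]
ft_force: [-6.1, -4.3, 9.2]
grip_width: 0.103
```

Request:
{"api": "drive_tool", "payload": {"increments": "-0.3 0 -1 -0.31 255; 0 0 0 0 255"}}

```text
time: 28.12
position: [0.6125, -0.0344, 0.1854]
tool_rot: [-1.222, -1.181, 1.192]
ft_force: [-10.0, -3.4, 10.7]
grip_width: 0.102
```

Request:
{"api": "drive_tool", "payload": {"increments": "-0.15 0 -0.5 -0.1 255; 0 0 0 0 255"}}

```text
time: 28.38
position: [0.6125, -0.0344, 0.1854]
tool_rot: [-1.221, -1.182, 1.194]
ft_force: [-9.3, -3.9, 11.2]
grip_width: 0.101
```

```bash
python3 -c "
from h import *
theta();theta()"
```

```text
t 28.38 th pos 0.004 th yaw -0.0026 r 0.194 pos [ 0.6125 -0.0344  0.1854] F tool [ -4.2 -11.1   9.2] grip 0.101
t 28.38 th pos 0.004 th yaw -0.0026 r 0.194 pos [ 0.6125 -0.0344  0.1854] F tool [ -4.2 -11.1   9.2] grip 0.101
```

Request:
{"api": "drive_tool", "payload": {"increments": "0 -0.5 -0.7 0 255; 0 0 0 0 255"}}

```text
time: 28.62
position: [0.6126, -0.0344, 0.1854]
tool_rot: [-1.22, -1.181, 1.195]
ft_force: [-10.2, -3.8, 9.8]
grip_width: 0.104
```

Request:
{"api": "drive_tool", "payload": {"increments": "0 -0.3 -0.7 0 255; 0 0 0 0 255"}}

```text
time: 28.88
position: [0.6126, -0.0344, 0.1854]
tool_rot: [-1.219, -1.18, 1.196]
ft_force: [-11.7, -2.6, 9.4]
grip_width: 0.105
```

```bash
python3 -c "
from h import *
theta();print(ctrl.get_state()['torque'])"
```

```text
t 28.88 th pos 0.0034 th yaw -0.0028 r 0.194 pos [ 0.6126 -0.0344  0.1854] F tool [-3.  -9.3 11.7] grip 0.105
[-0.51339643  2.41324799 -0.06807472]
```

```bash
python3 - <<'E'
from h import *
d=get_image("scene")["img"][:,:,::-1];e=get_image("top")["img"][:,:,::-1]
cv2.imwrite("pics/scene15.png",d);cv2.imwrite("pics/top15.png",e)
a=cv2.imread("pics/scene0.png");b=cv2.imread("pics/top0.png")
def cr(i,x0,y0,x1,y1,f): return cv2.resize(i[y0:y1,x0:x1],None,fx=f,fy=f,interpolation=cv2.INTER_CUBIC)
x=(290,165,395,210)
cv2.imwrite("pics/cmp1.png",np.vstack([cr(a,*x,6),cr(d,*x,6)]))
x=(262,170,342,205)
cv2.imwrite("pics/cmp2.png",np.vstack([cr(b,*x,8),cr(e,*x,8)]))
E
```

```text
(no output)
```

View pics/cmp1.png

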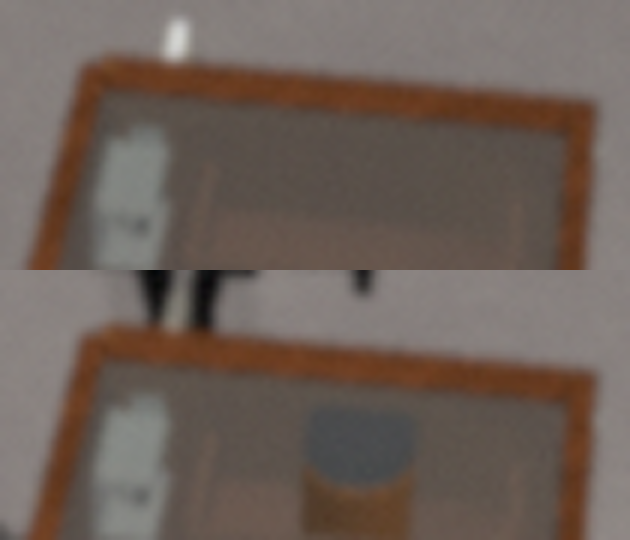

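View pics/cmp2.png

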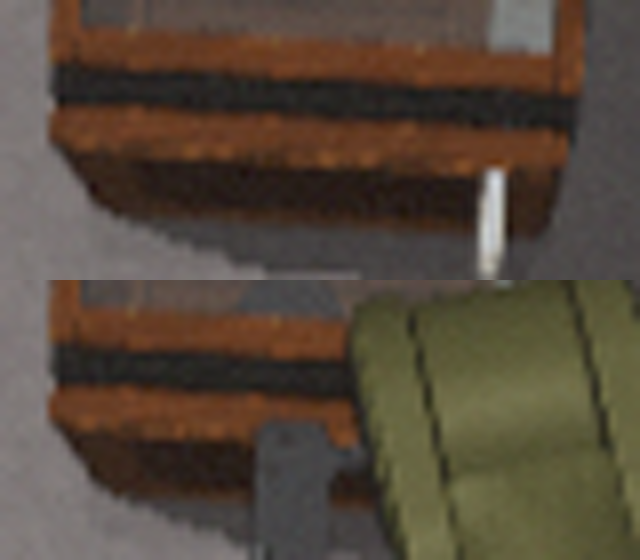

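Request:
{"api": "drive_tool", "payload": {"increments": "0 -0.2 -0.7 0 255; 0 0 0 0 255; 0 0 0 0 255"}}

```text
time: 29.35
position: [0.6127, -0.0344, 0.1854]
tool_rot: [-1.218, -1.179, 1.196]
ft_force: [-14.0, -2.5, 9.5]
grip_width: 0.102
```

Request:
{"api": "drive_tool", "payload": {"increments": "0 0 -0.6 0 255; 0 0 0 0 255"}}

```text
time: 29.6
position: [0.6127, -0.0344, 0.1854]
tool_rot: [-1.217, -1.178, 1.197]
ft_force: [-15.7, -3.3, 11.1]
grip_width: 0.106
```

```bash
python3 -c "
from h import *
theta();print(ctrl.get_state()['torque'])"
```

```text
t 29.6 th pos 0.0029 th yaw -0.0028 r 0.194 pos [ 0.6127 -0.0344  0.1854] F tool [ -3.8 -10.9  15.7] grip 0.106
[-0.57525779  3.11160564 -0.02823858]
```

Request:
{"api": "drive_tool", "payload": {"increments": "0 0 2 0 255; 0 0 2 0 255; 0 0 0 0 255"}}

```text
time: 29.98
position: [0.6122, -0.0342, 0.1855]
tool_rot: [-1.222, -1.184, 1.192]
ft_force: [-5.6, -3.9, 4.0]
grip_width: 0.103
```

Request:
{"api": "drive_tool", "payload": {"increments": "0 0 1 0 255; 0 0 0 0 255"}}

```text
time: 30.22
position: [0.612, -0.0341, 0.1855]
tool_rot: [-1.223, -1.185, 1.191]
ft_force: [-4.2, -3.8, 2.6]
grip_width: 0.108
```

```bash
python3 -c "
from h import *
theta();print(ctrl.get_state()['torque'])"
```

```text
t 30.23 th pos 0.0072 th yaw -0.0024 r 0.194 pos [ 0.612  -0.0341  0.1855] F tool [-4.  -2.6  4.1] grip 0.108
[-0.69603711  0.73036205 -0.0340141 ]
```

Request:
{"api": "drive_tool", "payload": {"increments": "0 0 1 0 255; 0 0 0 0 255"}}

```text
time: 30.48
position: [0.6112, -0.0339, 0.1855]
tool_rot: [-1.223, -1.186, 1.191]
ft_force: [-2.4, -4.1, 2.2]
grip_width: 0.104
```

Request:
{"api": "drive_tool", "payload": {"increments": "0 0 1 0 255; 0 0 0 0 255"}}

```text
time: 30.72
position: [0.6103, -0.0335, 0.1855]
tool_rot: [-1.223, -1.186, 1.19]
ft_force: [-3.0, -4.0, 1.9]
grip_width: 0.103
```

Request:
{"api": "drive_tool", "payload": {"increments": "0 0 1 0 255; 0 0 0 0 255"}}

```text
time: 30.98
position: [0.6094, -0.0333, 0.1855]
tool_rot: [-1.223, -1.187, 1.19]
ft_force: [-2.7, -5.0, 1.8]
grip_width: 0.109
```

Request:
{"api": "drive_tool", "payload": {"increments": "0 0 1 0 255; 0 0 0 0 255"}}

```text
time: 31.22
position: [0.6084, -0.0329, 0.1855]
tool_rot: [-1.223, -1.187, 1.19]
ft_force: [-3.3, -5.2, 0.3]
grip_width: 0.102
```

Request:
{"api": "drive_tool", "payload": {"increments": "0 0 1 0 255; 0 0 0 0 255"}}

```text
time: 31.48
position: [0.6074, -0.0325, 0.1855]
tool_rot: [-1.222, -1.188, 1.19]
ft_force: [-2.0, -5.6, -0.5]
grip_width: 0.105
```

Request:
{"api": "drive_tool", "payload": {"increments": "0 0 1 0 255; 0 0 0 0 255"}}

```text
time: 31.72
position: [0.6065, -0.0321, 0.1855]
tool_rot: [-1.222, -1.188, 1.19]
ft_force: [-1.4, -4.9, -2.3]
grip_width: 0.102
```

```bash
python3 - <<'E'
from h import *
theta()
d=get_image("scene")["img"][:,:,::-1];e=get_image("top")["img"][:,:,::-1]
cv2.imwrite("pics/scene16.png",d);cv2.imwrite("pics/top16.png",e)
a=cv2.imread("pics/scene0.png");a2=cv2.imread("pics/scene15.png")
def cr(i,x0,y0,x1,y1,f): return cv2.resize(i[y0:y1,x0:x1],None,fx=f,fy=f,interpolation=cv2.INTER_CUBIC)
x=(290,165,350,215)
cv2.imwrite("pics/cmp3.png",np.hstack([cr(cv2.convertScaleAbs(i,alpha=1.5),*x,8)[:, :390] for i in(a2,d)]))
cv2.imwrite("pics/cmp4.png",np.vstack([cr(i,262,172,310,205,10)[:300] for i in(cv2.imread("pics/top15.png"),e)]))
# gray
E
```

```text
t 31.73 th pos 0.0372 th yaw -0.0034 r 0.194 pos [ 0.6065 -0.0321  0.1855] F tool [-4.9  2.4  1.2] grip 0.102
```

View pics/cmp3.png

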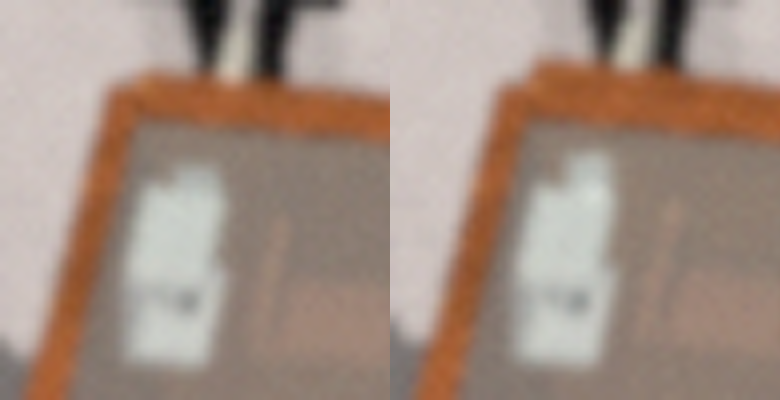

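View pics/cmp4.png

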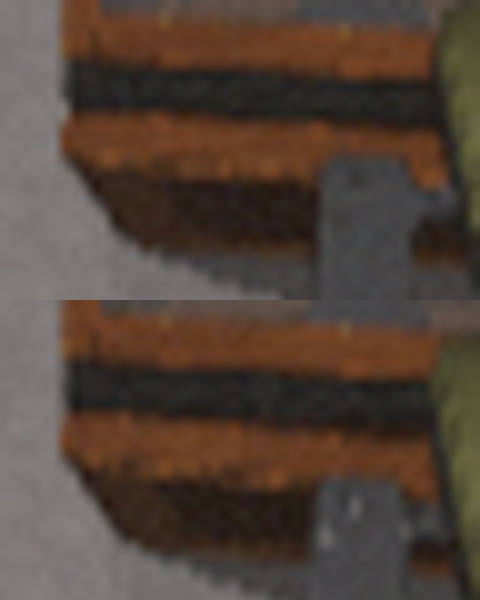

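```bash
python3 - <<'E'
import cv2,numpy as np
I={k:cv2.cvtColor(cv2.imread(f"pics/scene{k}.png"),cv2.COLOR_BGR2GRAY).astype(np.float32) for k in(0,15,16)}
# vertical edge of bracket top along columns 313..317 ; profiles
for k in I: print(k,"bracket",I[k][178:194,313:317].mean(1).round(0), "handle cols door top", I[k][168:182,300:306].mean(1).round(0))
# rack lip ECC
for k in(15,16):
  for nm,b in(("rack",(318,186,328,210)),("brk",(305,180,320,196)),("edge",(330,165,350,185)),("doortop",(300,168,312,182))):
    x0,y0,x1,y1=b;t=I[0][y0:y1,x0:x1]
    best=[]
    W=np.eye(2,3,dtype=np.float32)
    try:
        cc,W=cv2.findTransformECC(t,I[k][y0-3:y1+3,x0-3:x1+3],np.float32([[1,0,3],[0,1,3]]),cv2.MOTION_TRANSLATION,(3,200,1e-6),None,3)
        print(k,nm,round(cc,3),W[:,2]-3)
    except cv2.error as e: print(k,nm,"fail")
E
```

```text
0 bracket [ 70.  71.  73.  78.  81.  83.  84.  91. 102. 111. 118. 124. 130. 130.
 129. 129.] handle cols door top [128. 128. 128. 127. 128. 128. 124. 116. 107. 101.  97.  95.  93.  88.]
15 bracket [ 72.  73.  76.  82.  84.  85.  88.  97. 109. 116. 122. 129. 134. 135.
 135. 134.] handle cols door top [133. 133. 132. 132. 132. 132. 128. 120. 111. 104. 101.  98.  96.  91.]
16 bracket [ 72.  73.  76.  81.  86.  94. 109. 119. 123. 127. 134. 139. 137. 135.
 133. 133.] handle cols door top [133. 132. 132. 132. 132. 132. 128. 119. 110. 104. 100.  98.  96.  92.]
15 rack 0.943 [0.48684788 0.05668497]
15 brk 0.998 [ 0.04605651 -0.13690686]
15 edge 0.947 [-0.7129612  0.554584 ]
15 doortop 0.989 [ 0.01910305 -0.14262891]
16 rack 0.833 [ 0.700449  -1.6171998]
16 brk 0.983 [ 0.44320107 -1.2113346 ]
16 edge 0.972 [ 0.225734  -0.6806359]
16 doortop 0.972 [ 0.65265656 -1.1687623 ]
```

Request:
{"api": "drive_tool", "payload": {"increments": "-0.3 0 -1.5 0 255; -0.3 0 -1.5 0 255; -0.3 0 -1.5 0 255; -0.3 0 -1.5 0 255; -0.2 0 -1 0 255; -0.2 0 -1 0 255; 0 0 -1 0 255; 0 0 0 0 255; 0 0 0 0 255"}}

```text
time: 32.95
position: [0.6125, -0.0343, 0.1855]
tool_rot: [-1.218, -1.182, 1.194]
ft_force: [-10.9, -6.0, 3.7]
grip_width: 0.101
```

```bash
python3 -c "
from h import *
theta();print(ctrl.get_state()['torque'])"
```

```text
t 32.95 th pos 0.0042 th yaw -0.0037 r 0.194 pos [ 0.6125 -0.0343  0.1855] F tool [-6.3 -3.6 10.8] grip 0.101
[-1.11875798  2.16399206 -0.10174549]
```

Request:
{"api": "drive_tool", "payload": {"increments": "-1 0 -0.7 0 255; -0.5 0 -0.7 0 255; 0 0 -0.7 0 255; 0 0 0 0 255; 0 0 0 0 255"}}

```text
time: 33.58
position: [0.6128, -0.0344, 0.1854]
tool_rot: [-1.214, -1.181, 1.196]
ft_force: [-16.1, -4.3, 6.7]
grip_width: 0.099
```

Request:
{"api": "drive_tool", "payload": {"increments": "0 0 -0.6 0 255; 0 0 0 0 255; 0 0 0 0 255"}}

```text
time: 33.95
position: [0.6141, -0.0349, 0.1855]
tool_rot: [-1.215, -1.182, 1.196]
ft_force: [-12.0, -4.0, 4.2]
grip_width: 0.103
```

```bash
python3 -c "
from h import *
theta();print(ctrl.get_state()['torque'])"
```

```text
t 33.95 th pos -0.0047 th yaw -0.0048 r 0.194 pos [ 0.6141 -0.0349  0.1855] F tool [-4.3 -4.  12. ] grip 0.103
[-0.84727238  2.57511639  0.03566608]
```

Request:
{"api": "drive_tool", "payload": {"increments": "-0.1 0 -0.4 0 255; 0 0 0 0 255; 0 0 0 0 255"}}

```text
time: 34.33
position: [0.6153, -0.0352, 0.1855]
tool_rot: [-1.217, -1.183, 1.195]
ft_force: [-11.4, -4.1, 3.9]
grip_width: 0.102
```

Request:
{"api": "drive_tool", "payload": {"increments": "-0.1 0 -0.4 0 255; 0 0 0 0 255; 0 0 0 0 255"}}

```text
time: 34.7
position: [0.6165, -0.0355, 0.1855]
tool_rot: [-1.218, -1.184, 1.194]
ft_force: [-8.2, -4.3, 3.2]
grip_width: 0.103
```

Request:
{"api": "drive_tool", "payload": {"increments": "-0.1 0 -0.3 0 255; 0 0 0 0 255; 0 0 0 0 255"}}

```text
time: 35.08
position: [0.6172, -0.0358, 0.1855]
tool_rot: [-1.219, -1.185, 1.193]
ft_force: [-7.3, -4.5, 1.1]
grip_width: 0.105
```

Request:
{"api": "drive_tool", "payload": {"increments": "0 0 -0.2 0 255; 0 0 0 0 255; 0 0 0 0 255"}}

```text
time: 35.45
position: [0.6176, -0.0359, 0.1855]
tool_rot: [-1.219, -1.185, 1.193]
ft_force: [-7.2, -5.8, 2.6]
grip_width: 0.105
```

Request:
{"api": "drive_tool", "payload": {"increments": "-0.1 0 -0.5 0 255; 0 0 0 0 255; 0 0 0 0 255"}}

```text
time: 35.83
position: [0.6183, -0.0362, 0.1855]
tool_rot: [-1.22, -1.185, 1.193]
ft_force: [-6.7, -5.0, 1.0]
grip_width: 0.1
```

Request:
{"api": "drive_tool", "payload": {"increments": "-0.1 0 -0.5 0 255; 0 0 0 0 255; 0 0 0 0 255"}}

```text
time: 36.2
position: [0.6185, -0.0362, 0.1855]
tool_rot: [-1.219, -1.185, 1.193]
ft_force: [-7.6, -4.6, 1.1]
grip_width: 0.104
```

Request:
{"api": "drive_tool", "payload": {"increments": "0.3 0 1 0 255; 0.3 0 1 0 255; 0.3 0 1 0 255; 0.3 0 1 0 255; 0 0 0 0 255; 0 0 0 0 255"}}

```text
time: 36.95
position: [0.6154, -0.0352, 0.1855]
tool_rot: [-1.221, -1.186, 1.192]
ft_force: [-4.3, -5.3, -0.7]
grip_width: 0.103
```

Request:
{"api": "drive_tool", "payload": {"increments": "0.3 0 1 0 255; 0.3 0 1 0 255; 0 0 0 0 255; 0 0 0 0 255"}}

```text
time: 37.45
position: [0.6136, -0.0347, 0.1856]
tool_rot: [-1.221, -1.186, 1.191]
ft_force: [-4.9, -4.9, -0.3]
grip_width: 0.107
```

Request:
{"api": "drive_tool", "payload": {"increments": "0.3 0 1 0 255; 0 0 0 0 255; 0 0 0 0 255"}}

```text
time: 37.83
position: [0.6133, -0.0345, 0.1855]
tool_rot: [-1.222, -1.187, 1.19]
ft_force: [-1.7, -5.6, -1.1]
grip_width: 0.103
```

Request:
{"api": "drive_tool", "payload": {"increments": "0 0 0 0 190; 0 0 0 0 150; 0 0 0 0 130; 0 0 0 0 110; 0 -20 0 0 110; 0 -40 0 0 110; 0 -50 0 0 110; 0 -30 0 0 110; 0 0 0 0 110"}}

```text
time: 38.95
position: [0.6153, -0.0326, 0.3304]
tool_rot: [-1.227, -1.194, 1.186]
ft_force: [0.1, 0.0, -0.1]
grip_width: 0.569
```

Request:
{"api": "drive_tool", "payload": {"increments": "0 0 20 0 110; 0 0 40 0 110; 0 0 40 0 110; 0 0 20 0 110; 0 0 0 0 110; 0 0 0 0 110"}}

```text
time: 39.7
position: [0.4943, -0.0303, 0.3261]
tool_rot: [-1.223, -1.189, 1.189]
ft_force: [0.5, -0.1, 0.5]
grip_width: 0.566
```

```bash
python3 - <<'E'
from h import *
to([.6,0,.3])
for n in("scene","top"): cv2.imwrite(f"pics/{n}17.png",get_image(n)["img"][:,:,::-1])
g=lambda f:cv2.cvtColor(cv2.imread(f),cv2.COLOR_BGR2GRAY).astype(np.float32)
A,B=g("pics/scene0.png"),g("pics/scene17.png")
for nm,b in(("brk",(305,180,320,196)),("doortop",(300,168,312,182))):
    x0,y0,x1,y1=b
    cc,W=cv2.findTransformECC(A[y0:y1,x0:x1],B[y0-3:y1+3,x0-3:x1+3],np.float32([[1,0,3],[0,1,3]]),cv2.MOTION_TRANSLATION,(3,200,1e-6),None,3); print(nm,cc,W[:,2]-3)
cr=lambda i,b,f:cv2.resize(i[b[1]:b[3],b[0]:b[2]],None,fx=f,fy=f,interpolation=cv2.INTER_CUBIC)
s=cv2.imread("pics/scene17.png");cv2.imwrite("pics/c5.png",cr(s,(200,150,400,300),4))
t=cv2.imread("pics/top17.png");cv2.imwrite("pics/c6.png",cr(t,(262,120,342,210),6))
E
```

```text
t 39.7 pos [ 0.4943 -0.0303  0.3261] jaw deg 88.42 grip 0.566 F [ 0.5 -0.1  0.5]
q [ 1.01 -0.02 -0.97  1.63 -0.02  1.53  1.58]
delta tool now mm [  33.2   26.1 -104.8]
tool axes [[0.028, 0.001, -1.0], [1.0, -0.0, 0.028], [-0.0, -1.0, -0.001]]
brk 0.998482807928536 [ 0.02004528 -0.0478251 ]
doortop 0.9925289917987502 [-0.05524826 -0.20593596]
```

View pics/c5.png

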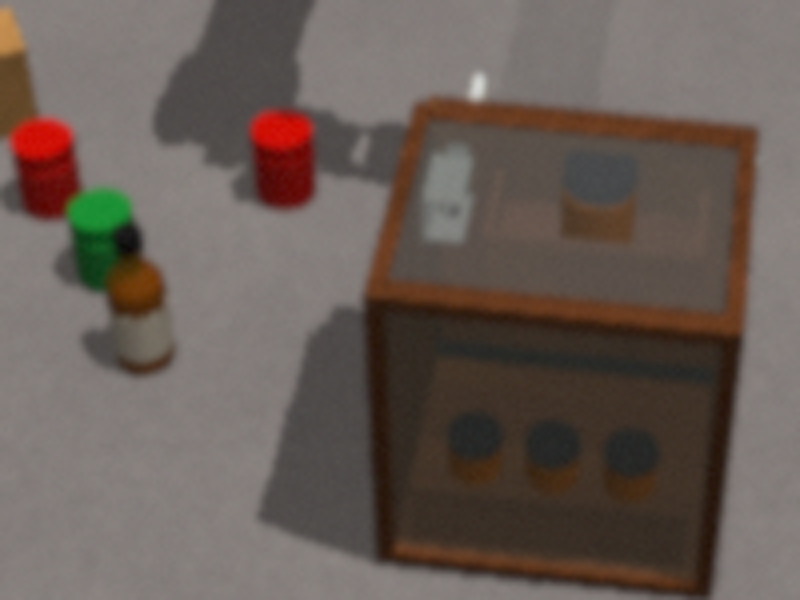

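View pics/c6.png

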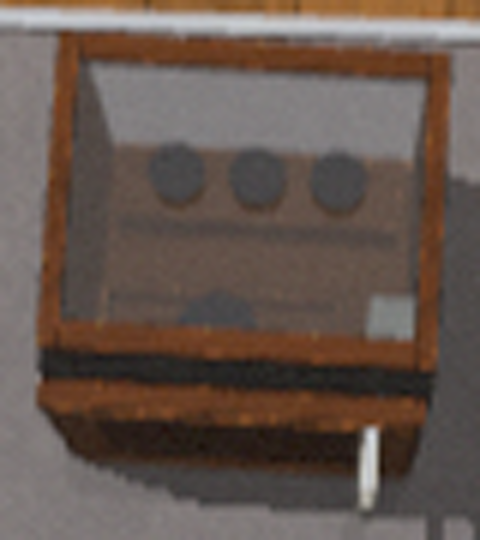

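The door stays shut on its own: the handle tip in the scene view (px about 319,168) and the bracket (shift of 0.05 px) are where they were at the start. The jar stands upright in the rack, and the robot touches nothing, so I'm handing in.

```bash
python3 -c "
from bench import workorder
print(workorder.close_job())"
```

```text
the job is handed in; nothing more can be done
None
```

The jar is in the door's rack and the cupboard door is shut on its catch. I handed the job in at about 39.7 s; no verdict was reported.

- **Opening:** I pinched the handle from above and pulled the door through the catch to about 1.32 rad.
- **Placing:** I gripped the amber jar and lowered it in small steps until the rack floor touched, reading about 5 N. After I let go it was standing upright.
- **Shutting, first push:** The door did not catch. It stopped dead near the shut position at up to about 15.7 N measured at the wrist. When I eased off, it came back out ajar to 0.037 rad.
- **Shutting, second push:** I reduced the sideways load on the handle and pushed again. Measured force peaked at about 16 N, above the stated 8–13 N. That reading includes about 1.5 N of sensor offset and some sideways load. It then fell to about 7 N over 5 mm and the door met the stop at about 7.6 N. Backing off, the catch held the door.

After release, the scene image matches the one from before opening: bracket shift 0.05 px and door-top shift 0.2 px, which is under 1 mm. The jar is upright in the rack and the robot is clear of everything. The bottle and carton show no visible shift. I did not re-check the bell in a closing crop, but the arm never went near it.

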